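Load and start the hinge-slot saw

ROBOT

A 6-joint arm with a two-finger parallel gripper is mounted at the origin on the work surface. World frame = base frame: x ahead of the robot, y to its left, z up, the work surface at z = 0. Lengths are in mm, angles in rad, forces in N, time in s.
With the tool pointing down it reaches from about 250 to 800 mm from the base axis. Payload 3.9 kg.
Tool frame: the origin (TCP) lies at the very end of the fingers, on their centre line; the grasp point (between the pads) lies 19 mm behind it; x points along the fingers, z is the direction in which the jaws open and shut, and the axes are right-handed (so a half turn about x gives the same grasp; the last joint's range is limited). The gripper opens to 85 mm and grips with 20 to 120 N. Pads are 22 mm wide; open, the fingers measure 114 mm over their backs; the gripper's body (76 mm by 85 mm) begins 54 mm behind the grasp point. The pads swing forward as they close: fully open they stand 13 mm farther back than shut.
Start: joints at [-1.131, 0.26, -0.138, 1.173, 0, 1.571], TCP at [223.518, -475.032, 231.304] pointing down, gripper open.
Joint ranges: [-2.78, 2.78], [-0.83, 1.72], [-1.28, 1.37], [-1.9, 2.12], [-1.57, 1.48], [-3.14, 3.14]. Speed limits (rad/s): [2.57, 2.57, 3.14, 3.14, 3.14, 3.14].

INTERFACE

Orientations are given as a 3x3 rotation matrix whose columns are the frame's x, y, z axes.
In Python, from cell import env, vision, job gives the robot as it stands. The module is installed in compiled form; this text tells all that it offers.
- The arm moves only by the shell command python3 -m jog 'ROWS'. ROWS is a JSON object of lists of equal length, an entry for each row: "dp": the shift along the tool's x, y, z as a fraction of full scale, a list of three; "spin": the turn about the tool's x as a fraction of full scale; "claw": the finger opening in mm, from 0 to 85.4. A call has 1 to 12 rows; each row shifts and turns the commanded pose from where the row before left it, along the tool's axes as they then stand; what a row does not reach is not made up. Full scale, the value 1, is 40 mm for a shift and 0.08 rad for a turn. A row lasts 1/12 s, in which the tool goes at most 41.7 mm and 7.16 degrees, less where a joint would pass 70% of its speed; a pose out of reach is approached as far as the arm can. A call with a number of a shift or a turn outside -1 to 1 is refused whole. A call with a gripper value outside its range is refused whole. The fingers move at their own pace and stop on an object; the grip force is fixed at half the most. Time passes only in rows, so rows that do not move let the fingers close. It gives the time, the measured TCP pose, the force and the opening at its end, in the units of the state.
- env.get_state(): the state, without advancing time (a new reading comes with each control period).
- vision.read_camera(name): name is "scene" or "top"; returns the picture (420x560x3 uint8, red, green, blue); there is no depth.
- vision.camera_params(name): a dict with "camera_matrix" (3x3 intrinsics, pixels), "k1" (the pictures are not rectified: a ray, as slopes to the right and down, at radius r is drawn at 1 + k1 r^2 times it, then the intrinsics apply), "extrinsics" (4x4, takes a point from camera to world coordinates). Camera axes: x right, y down, z forward; pixel columns grow to the right and rows downward; lengths in mm; the calibration is good to about 2 mm. A picture is of the moment at which its call begins. camera_params takes no time and is no camera call.
- job.job_done(): hands the job in, once; it reports no verdict.
The state is a dict: "time_s": time; "joint_positions": joint angles; "qvel": joint speeds; "joint_efforts": joint torques, N m; "tool_pos": TCP position; "ee_rot": TCP orientation; "force": force on the tool from outside, world axes, zero at the start; "ft_torque": the same for the moment, N m; "grip_width": opening from 0.0 (shut) to 1.0 (fully open).
Only numpy, scipy, OpenCV 4.12 (cv2) and the standard library are available. Lean on these libraries where they do the work, as an engineer would, in place of code of your own. Each camera call takes 0.05 s, during which the arm holds its last target.

TASK

Load the hinge-slot saw with the bamboo blanks lying on the cork mat: swing the red collet levers fully back to open the collets, feed each blank into a collet of its own until its end is against the depth stop, and pull that collet's lever fully forward to close it; a collet that stays empty is left open. When every blank is clamped, twist the spring-return start switch clockwise to its stop and let it go back. Leave the other things on the bench where they are.

Things in the scene. Friction and masses are not known exactly. Their poses are not given: they have to be found in the camera images.
- blank_a_mid (a point): bamboo bar blank A: straight eight-sided bar, 190 mm long, 22 mm across flats (24 mm over corners), about 80 g, the same either way round, lying along its x axis on one flat, so that its z axis is up and its left and right sides are upright flats. The point is the centre of the bar (11 mm above what it lies on). May be absent.
- blank_b_mid (a point): bamboo bar blank B: straight eight-sided bar, 190 mm long, 22 mm across flats (24 mm over corners), about 80 g, the same either way round, lying along its x axis on one flat, so that its z axis is up and its left and right sides are upright flats. The point is the centre of the bar (11 mm above what it lies on). May be absent.
- blank_c_mid (a point): bamboo bar blank C: straight eight-sided bar, 190 mm long, 22 mm across flats (24 mm over corners), about 80 g, the same either way round, lying along its x axis on one flat, so that its z axis is up and its left and right sides are upright flats. The point is the centre of the bar (11 mm above what it lies on). May be absent.
- collet1 (a point): centre of the mouth of the left collet, 110 mm above the bench; its x axis points along the level bore in the direction of feed, y left, z up. Open, the bore is 26 mm square with a small lead-in, 110 mm deep to the depth stop: a blank against the stop has its centre 15 mm inside the mouth and 80 mm standing out. Let go there, it rests on the bore's floor (2 mm low) and does not tip out.
- collet2 (a point): centre of the mouth of the middle collet, 110 mm above the bench; its x axis points along the level bore in the direction of feed, y left, z up. Open, the bore is 26 mm square with a small lead-in, 110 mm deep to the depth stop: a blank against the stop has its centre 15 mm inside the mouth and 80 mm standing out. Let go there, it rests on the bore's floor (2 mm low) and does not tip out.
- collet3 (a point): centre of the mouth of the right collet, 110 mm above the bench; its x axis points along the level bore in the direction of feed, y left, z up. Open, the bore is 26 mm square with a small lead-in, 110 mm deep to the depth stop: a blank against the stop has its centre 15 mm inside the mouth and 80 mm standing out. Let go there, it rests on the bore's floor (2 mm low) and does not tip out.
- lever_grip1 (a point): middle of the red cylindrical grip (24 mm thick, 42 mm long) of the lever of the left collet; the lever swings in the upright plane of the collet's axis about a level pivot 80 mm behind the mouth and 52 mm above the collet's axis; the point is 81 mm from the pivot, the grip's end 102 mm
- lever_grip2 (a point): middle of the red cylindrical grip (24 mm thick, 42 mm long) of the lever of the middle collet; the lever swings in the upright plane of the collet's axis about a level pivot 80 mm behind the mouth and 52 mm above the collet's axis; the point is 81 mm from the pivot, the grip's end 102 mm
- lever_grip3 (a point): middle of the red cylindrical grip (24 mm thick, 42 mm long) of the lever of the right collet; the lever swings in the upright plane of the collet's axis about a level pivot 80 mm behind the mouth and 52 mm above the collet's axis; the point is 81 mm from the pivot, the grip's end 102 mm
- lever1 (a joint): left collet's lever: 0 = open, leaning back away from the robot by 0.45 rad from upright; 0.9 = its stop, closed, leaning forward (towards the feed side) by 0.45 rad. At the start it may stand anywhere between. It stays where it is left; about 3 N at the grip moves it. Closing it brings two side jaws together on the blank
- lever2 (a joint): middle collet's lever: 0 = open, leaning back away from the robot by 0.45 rad from upright; 0.9 = its stop, closed, leaning forward (towards the feed side) by 0.45 rad. At the start it may stand anywhere between. It stays where it is left; about 3 N at the grip moves it. Closing it brings two side jaws together on the blank
- lever3 (a joint): right collet's lever: 0 = open, leaning back away from the robot by 0.45 rad from upright; 0.9 = its stop, closed, leaning forward (towards the feed side) by 0.45 rad. At the start it may stand anywhere between. It stays where it is left; about 3 N at the grip moves it. Closing it brings two side jaws together on the blank
- knob_grip (a point): centre of the black bar grip of the start switch (bar 50 mm long, 14 mm thick, 34 mm high, its top 14 mm above this point, on a round foot 48 mm across), on the vertical turning axis, 123 mm above the bench, on the white control box at the right end of the saw. Its x axis lies along the bar and turns with it
- start_knob (a joint): angle of the start switch: 0 at rest (bar along the collets' direction), grows clockwise seen from above, stop at 1.05; a spring (0.12 N m/rad) turns it back to 0 when let go
- machine: the saw, fixed to the bench; origin at the base, under the middle collet, 50 mm behind its mouth; x = feed direction. Collets 130 mm apart, steel noses 66 mm across; grey housings 85 mm wide start 30 mm behind the mouths, tops 150 mm above the bench. Base plate 20 mm high, reaching 40 mm left of the left collet; 115 mm before the mouths a cross rail 63 mm high at its ends, a saw carriage 120 mm high parked at its right end
- mat: cork mat, 260 mm by 250 mm, 4 mm thick, fixed, on which the blanks lie roughly along its x axis, about 78 mm apart; origin at the centre of its underside
- spectacle_front: bystander: bamboo spectacle front, two joined rings, 126 mm by 60 mm, 14 mm high; origin at the centre of its underside
- rotary_tool: bystander: black hand-held rotary tool, 170 mm long, 46 mm high; origin at the centre of its underside
- sanding_block: bystander: cork sanding block, 110 mm by 60 mm by 28 mm; origin at the centre of its underside
Things that resemble listed ones, but are neither listed nor needed, are in the scene too. Leave any turquoise look-alike of the part that bears blank_a_mid alone.

How it is judged (in metres and radians):
On the way, in this order (a step that is already met when the one before it is completed fails the run):
1. every blank is home against the stop in a collet whose lever is closed (((x of blank_a_mid in the frame of collet1 between 0.01 and 0.02 m and y of blank_a_mid in the frame of collet1 between -0.005 and 0.005 m and z of blank_a_mid in the frame of collet1 between -0.006 and 0.006 m and angle between the x axis of blank_a_mid and the x axis of collet1, either way round below 0.06 rad and value of joint lever1 above 0.8 rad) or (x of blank_a_mid in the frame of collet2 between 0.01 and 0.02 m and y of blank_a_mid in the frame of collet2 between -0.005 and 0.005 m and z of blank_a_mid in the frame of collet2 between -0.006 and 0.006 m and angle between the x axis of blank_a_mid and the x axis of collet2, either way round below 0.06 rad and value of joint lever2 above 0.8 rad) or (x of blank_a_mid in the frame of collet3 between 0.01 and 0.02 m and y of blank_a_mid in the frame of collet3 between -0.005 and 0.005 m and z of blank_a_mid in the frame of collet3 between -0.006 and 0.006 m and angle between the x axis of blank_a_mid and the x axis of collet3, either way round below 0.06 rad and value of joint lever3 above 0.8 rad)) and ((x of blank_b_mid in the frame of collet1 between 0.01 and 0.02 m and y of blank_b_mid in the frame of collet1 between -0.005 and 0.005 m and z of blank_b_mid in the frame of collet1 between -0.006 and 0.006 m and angle between the x axis of blank_b_mid and the x axis of collet1, either way round below 0.06 rad and value of joint lever1 above 0.8 rad) or (x of blank_b_mid in the frame of collet2 between 0.01 and 0.02 m and y of blank_b_mid in the frame of collet2 between -0.005 and 0.005 m and z of blank_b_mid in the frame of collet2 between -0.006 and 0.006 m and angle between the x axis of blank_b_mid and the x axis of collet2, either way round below 0.06 rad and value of joint lever2 above 0.8 rad) or (x of blank_b_mid in the frame of collet3 between 0.01 and 0.02 m and y of blank_b_mid in the frame of collet3 between -0.005 and 0.005 m and z of blank_b_mid in the frame of collet3 between -0.006 and 0.006 m and angle between the x axis of blank_b_mid and the x axis of collet3, either way round below 0.06 rad and value of joint lever3 above 0.8 rad)) and ((x of blank_c_mid in the frame of collet1 between 0.01 and 0.02 m and y of blank_c_mid in the frame of collet1 between -0.005 and 0.005 m and z of blank_c_mid in the frame of collet1 between -0.006 and 0.006 m and angle between the x axis of blank_c_mid and the x axis of collet1, either way round below 0.06 rad and value of joint lever1 above 0.8 rad) or (x of blank_c_mid in the frame of collet2 between 0.01 and 0.02 m and y of blank_c_mid in the frame of collet2 between -0.005 and 0.005 m and z of blank_c_mid in the frame of collet2 between -0.006 and 0.006 m and angle between the x axis of blank_c_mid and the x axis of collet2, either way round below 0.06 rad and value of joint lever2 above 0.8 rad) or (x of blank_c_mid in the frame of collet3 between 0.01 and 0.02 m and y of blank_c_mid in the frame of collet3 between -0.005 and 0.005 m and z of blank_c_mid in the frame of collet3 between -0.006 and 0.006 m and angle between the x axis of blank_c_mid and the x axis of collet3, either way round below 0.06 rad and value of joint lever3 above 0.8 rad))), for 0.3 s.
2. with the blanks clamped, the start switch is twisted to its stop (all of step 1 and value of joint start_knob above 0.95 rad), for 0.1 s.
At the end, for the whole second after the job is handed in: Every blank lies in a collet within 5 mm of its depth stop, straight (0.06 rad), with that collet's lever closed (above 0.8 of 0.9 rad); a collet with no blank has its lever open (below 0.3 rad); the start switch is back at rest (below 0.1 rad); all is still (all of step 1 and (value of joint lever1 below 0.3 rad or (x of blank_a_mid in the frame of collet1 between 0.01 and 0.02 m and y of blank_a_mid in the frame of collet1 between -0.005 and 0.005 m and z of blank_a_mid in the frame of collet1 between -0.006 and 0.006 m and angle between the x axis of blank_a_mid and the x axis of collet1, either way round below 0.06 rad) or (x of blank_b_mid in the frame of collet1 between 0.01 and 0.02 m and y of blank_b_mid in the frame of collet1 between -0.005 and 0.005 m and z of blank_b_mid in the frame of collet1 between -0.006 and 0.006 m and angle between the x axis of blank_b_mid and the x axis of collet1, either way round below 0.06 rad) or (x of blank_c_mid in the frame of collet1 between 0.01 and 0.02 m and y of blank_c_mid in the frame of collet1 between -0.005 and 0.005 m and z of blank_c_mid in the frame of collet1 between -0.006 and 0.006 m and angle between the x axis of blank_c_mid and the x axis of collet1, either way round below 0.06 rad)) and (value of joint lever2 below 0.3 rad or (x of blank_a_mid in the frame of collet2 between 0.01 and 0.02 m and y of blank_a_mid in the frame of collet2 between -0.005 and 0.005 m and z of blank_a_mid in the frame of collet2 between -0.006 and 0.006 m and angle between the x axis of blank_a_mid and the x axis of collet2, either way round below 0.06 rad) or (x of blank_b_mid in the frame of collet2 between 0.01 and 0.02 m and y of blank_b_mid in the frame of collet2 between -0.005 and 0.005 m and z of blank_b_mid in the frame of collet2 between -0.006 and 0.006 m and angle between the x axis of blank_b_mid and the x axis of collet2, either way round below 0.06 rad) or (x of blank_c_mid in the frame of collet2 between 0.01 and 0.02 m and y of blank_c_mid in the frame of collet2 between -0.005 and 0.005 m and z of blank_c_mid in the frame of collet2 between -0.006 and 0.006 m and angle between the x axis of blank_c_mid and the x axis of collet2, either way round below 0.06 rad)) and (value of joint lever3 below 0.3 rad or (x of blank_a_mid in the frame of collet3 between 0.01 and 0.02 m and y of blank_a_mid in the frame of collet3 between -0.005 and 0.005 m and z of blank_a_mid in the frame of collet3 between -0.006 and 0.006 m and angle between the x axis of blank_a_mid and the x axis of collet3, either way round below 0.06 rad) or (x of blank_b_mid in the frame of collet3 between 0.01 and 0.02 m and y of blank_b_mid in the frame of collet3 between -0.005 and 0.005 m and z of blank_b_mid in the frame of collet3 between -0.006 and 0.006 m and angle between the x axis of blank_b_mid and the x axis of collet3, either way round below 0.06 rad) or (x of blank_c_mid in the frame of collet3 between 0.01 and 0.02 m and y of blank_c_mid in the frame of collet3 between -0.005 and 0.005 m and z of blank_c_mid in the frame of collet3 between -0.006 and 0.006 m and angle between the x axis of blank_c_mid and the x axis of collet3, either way round below 0.06 rad)) and linear speed of each of blank_a, blank_b, blank_c below 0.02 m/s and value of joint start_knob below 0.1 rad); the robot touches nothing.
It fails at once if the finished spectacle front is disturbed (moved more than 30 mm) (distance of spectacle_front from where it was at the start of the episode above 0.03 m).
It fails at once if the rotary tool is disturbed (moved more than 30 mm) (distance of rotary_tool from where it was at the start of the episode above 0.03 m).
It fails at once if the sanding block is disturbed (moved more than 30 mm) (distance of sanding_block from where it was at the start of the episode above 0.03 m).
Of blank_a, blank_b, blank_c only 2 to 3 are there at a start; the rules pass over those that are not, and their reading is None.
At some moment in a run one of blank_a, blank_b, blank_c may be knocked a few centimetres aside while the robot is not near it.
Once in a run the grip may slacken for a moment while it holds something.
It also fails if it takes over 210 s, if anything falls off the work surface, if the arm or the gripper's body presses on something with over 40 N, if the wrist force passes 120 N, or if a joint passes its speed limit or range.

## Working session

There is one attempt and no reset: what is moved stays moved. The work goes in short steps, Python scripts to look and compute and a shell command to move; the robot and the scene stay as the last step left them, time stands still between calls to the robot, and variables do not carry over. Pictures are saved under pics/ and viewed, and the job is handed in when it is done.

```bash
mkdir -p pics
python3 - <<'E'
from cell import env,vision
import cv2,numpy as np
s=env.get_state(); print({k:np.round(v,3).tolist() for k,v in s.items()})
for n in("scene","top"):
    im=vision.read_camera(n); cv2.imwrite(f"pics/{n}0.png",cv2.resize(im[:,:,::-1],(800,600),interpolation=cv2.INTER_CUBIC))
    cv2.imwrite(f"pics/raw_{n}0.png",im[:,:,::-1])
    p=vision.camera_params(n); print(n,{k:np.round(v,4).tolist() for k,v in p.items()})
E
```

```text
{'time_s': 0.0, 'joint_positions': [-1.131, 0.261, -0.139, 1.173, 0.0, 1.571], 'qvel': [0.001, 0.0, 0.001, -0.001, -0.0, 0.001], 'joint_efforts': [0.001, -40.568, 25.392, 0.019, -0.0, 0.0], 'tool_pos': [223.238, -474.408, 230.455], 'ee_rot': [[-0.001, 0.905, 0.426], [0.002, 0.426, -0.905], [-1.0, 0.0, -0.002]], 'force': [-0.763, 0.219, 0.853], 'ft_torque': [0.018, 0.001, 0.023], 'grip_width': 1.001}
scene {'camera_matrix': [[451.661, 0.0, 272.4127], [0.0, 451.661, 210.6489], [0.0, 0.0, 1.0]], 'k1': 0.0366, 'extrinsics': [[0.0071, 0.6241, -0.7813, 1798.2717], [0.9999, 0.0062, 0.0141, 31.0669], [0.0136, -0.7813, -0.624, 1171.6724], [0.0, 0.0, 0.0, 1.0]]}
top {'camera_matrix': [[436.541, 0.0, 283.0896], [0.0, 436.541, 208.2128], [0.0, 0.0, 1.0]], 'k1': -0.0734, 'extrinsics': [[0.0259, -0.9879, 0.153, 329.9492], [-0.9996, -0.0274, -0.0077, 57.4747], [0.0117, -0.1527, -0.9882, 1515.6314], [0.0, 0.0, 0.0, 1.0]]}
```

View pics/scene0.png

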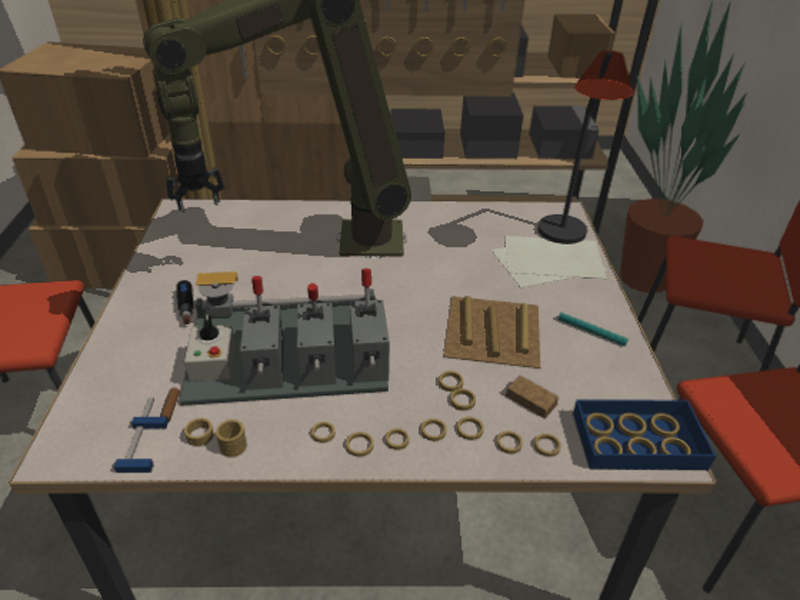

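View pics/top0.png

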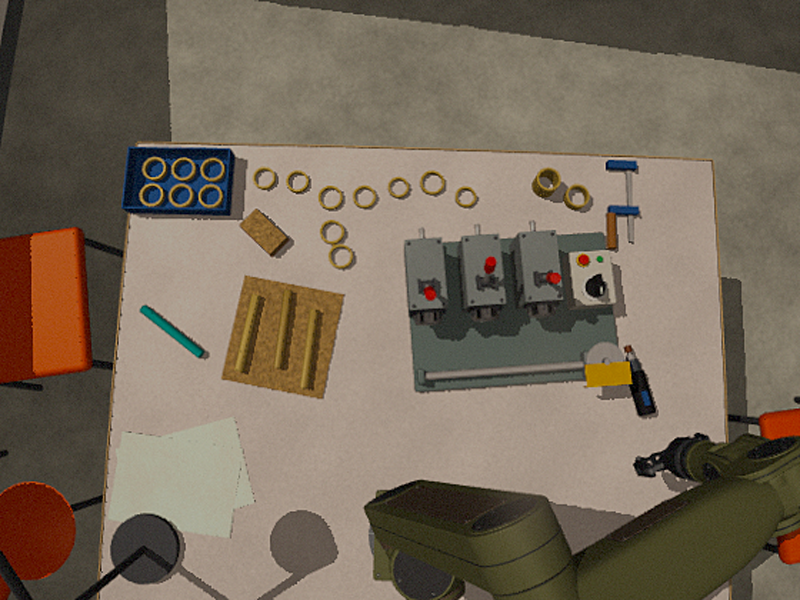

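All three blanks are there: in the top view they lie on the mat near (252,335), (286,330) and (313,348). The turquoise look-alike is off the mat at (172,330). The machine is at (515,310), with three red levers and the knob at (597,287). Next I'll crop in closer.

```bash
cat > h.py <<'E'
import numpy as np,cv2
from cell import env,vision
def cam(n):
    p=vision.camera_params(n); return np.array(p["camera_matrix"]),p["k1"],np.array(p["extrinsics"])
def rays(n,uv):
    K,k,E=cam(n); uv=np.atleast_2d(np.asarray(uv,float))
    d=(uv-K[:2,2])/np.array([K[0,0],K[1,1]]); r=np.linalg.norm(d,axis=1); q=r.copy()
    for _ in range(20): q=r/(1+k*q*q)
    d=d*(q/np.maximum(r,1e-9))[:,None]
    D=np.c_[d,np.ones(len(d))]@E[:3,:3].T
    return E[:3,3],D/np.linalg.norm(D,axis=1)[:,None]
def plane(n,uv,z):
    o,D=rays(n,uv); return o+D*((z-o[2])/D[:,2])[:,None]
def tri(uvs,uvt):
    o1,D1=rays("scene",uvs); o2,D2=rays("top",uvt); out=[]
    for a,b in zip(D1,D2):
        A=np.c_[a,-b]; t=np.linalg.lstsq(A,o2-o1,rcond=None)[0]
        p,q=o1+a*t[0],o2+b*t[1]; out.append(np.r_[(p+q)/2,np.linalg.norm(p-q)])
    return np.array(out)
def proj(n,P):
    K,k,E=cam(n); P=np.atleast_2d(P); c=(P-E[:3,3])@E[:3,:3]; d=c[:,:2]/c[:,2:]
    d=d*(1+k*(d**2).sum(1))[:,None]; return d*[K[0,0],K[1,1]]+K[:2,2]
def crop(im,x0,y0,x1,y1,f,name):
    c=cv2.resize(im[y0:y1,x0:x1],None,fx=f,fy=f,interpolation=cv2.INTER_CUBIC); cv2.imwrite("pics/"+name,c[:,:,::-1])
E
python3 - <<'E'
import cv2
t=cv2.imread("pics/raw_top0.png")[:,:,::-1]; s=cv2.imread("pics/raw_scene0.png")[:,:,::-1]
from h import crop
crop(t,275,150,445,285,4.5,"c_top.png"); crop(s,120,180,285,290,4.5,"c_sc.png"); crop(t,90,185,250,285,4.8,"c_mat.png")
E
```

```text
(no output)
```

View pics/c_top.png

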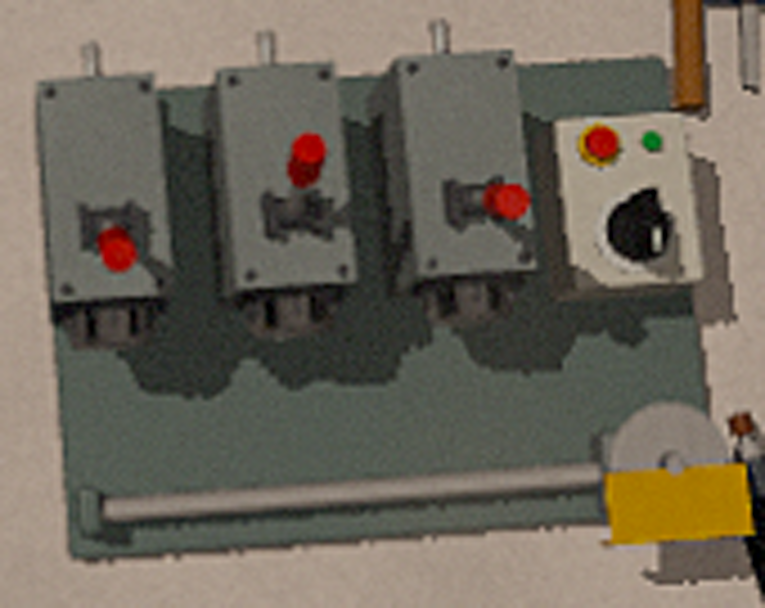

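View pics/c_sc.png

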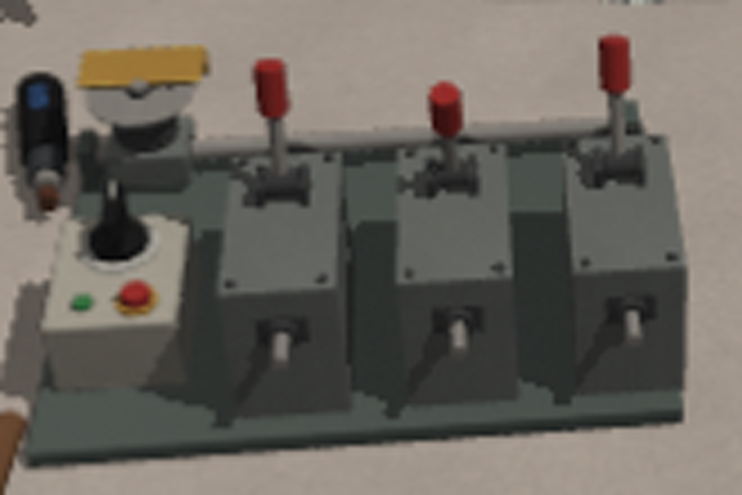

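View pics/c_mat.png

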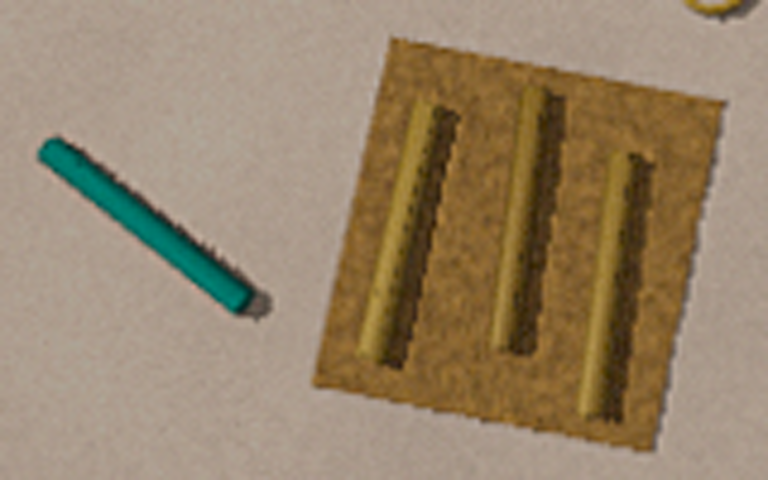

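The top crop shows the three grey housings with front edges at crop rows ~300, 285 and 275. The levers stand at different angles (left forward, middle back). The knob is at (640,228) and the carriage at (680,490). On the mat, the three bamboo bars (crop (400,235), (520,220) and (605,285)) match the description. The turquoise bar at (150,225) is the decoy.

```bash
cat >> h.py <<'E'
def bars(im,show=None):
    hsv=cv2.cvtColor(im,cv2.COLOR_RGB2HSV)
    m=cv2.inRange(hsv,(21,95,80),(32,255,255))
    return m
E
python3 - <<'E'
from h import *
t=cv2.imread("pics/raw_top0.png")[:,:,::-1].copy(); s=cv2.imread("pics/raw_scene0.png")[:,:,::-1].copy()
def red(im,b):
    h=cv2.cvtColor(im,cv2.COLOR_RGB2HSV); m=(((h[...,0]<8)|(h[...,0]>172))&(h[...,1]>150)&(h[...,2]>70)).astype(np.uint8)
    z=np.zeros_like(m); z[b[1]:b[3],b[0]:b[2]]=m[b[1]:b[3],b[0]:b[2]]
    n,l,st,c=cv2.connectedComponentsWithStats(z); return [(st[i],c[i]) for i in range(1,n) if st[i][4]>8]
for n,im,b in(("top",t,(275,150,445,285)),("scene",s,(120,180,285,290))):
    for st,c in red(im,b): print(n,st.tolist(),np.round(c,1))
# housing corners
o=np.array([275,150])
C=np.array([[38,84],[155,75],[57,305],[172,293],[217,72],[332,65],[241,288],[356,281],[392,57],[512,52],[418,278],[535,270]])/4.5+o-.4
W=plane("top",C,150); print(W.round(0).tolist())
hsv=cv2.cvtColor(t,cv2.COLOR_RGB2HSV)
for p in [(395,235),(420,150),(520,220),(605,285),(360,260),(560,220),(680,250)]:
    q=(int(p[0]/4.8+90),int(p[1]/4.8+185)); print(p,hsv[q[1],q[0]])
E
```

```text
top [405, 179, 7, 6, 34] [408.1 181.2]
top [339, 180, 9, 12, 76] [342.7 185.1]
top [382, 191, 11, 8, 65] [387.1 194. ]
top [296, 200, 10, 10, 68] [300.6 204.8]
scene [254, 189, 6, 11, 56] [256.5 193.9]
scene [177, 194, 6, 12, 58] [179.9 198.9]
scene [216, 199, 6, 11, 38] [219.1 202.6]
scene [147, 243, 6, 5, 26] [149.7 245.2]
[[671.0, 50.0, 150.0], [680.0, -33.0, 150.0], [513.0, 33.0, 150.0], [523.0, -48.0, 150.0], [684.0, -77.0, 150.0], [692.0, -160.0, 150.0], [528.0, -96.0, 150.0], [535.0, -177.0, 150.0], [699.0, -204.0, 150.0], [705.0, -291.0, 150.0], [539.0, -222.0, 150.0], [547.0, -305.0, 150.0]]
(395, 235) [ 21 154 164]
(420, 150) [ 21 176 148]
(520, 220) [ 20 169 131]
(605, 285) [ 20 163 147]
(360, 260) [ 18 168 137]
(560, 220) [ 18 172 129]
(680, 250) [ 18 153 132]
```

Run:
```python
from h import *
from scipy.optimize import least_squares
o=np.array([275,150])
C=np.array([[38,84],[155,75],[57,305],[172,293],[217,72],[332,65],[241,288],[356,281],[392,57],[512,52],[418,278],[535,270]])/4.5+o-.4
W=plane("top",C,150)[:,:2]
def pred(p):
    x,y,a,L=p; R=np.array([[np.cos(a),-np.sin(a)],[np.sin(a),np.cos(a)]]); out=[]
    for cy in(130,0,-130):
        for lx,ly in((30+L,42.5),(30+L,-42.5),(30,42.5),(30,-42.5)): out.append(np.array([x,y])+R@[lx,cy+ly])
    return np.array(out)
r=least_squares(lambda p:(pred(p)-W).ravel(),[500,-138,.1,158]); print(r.x,np.sqrt(np.mean(r.fun**2)))
x,y,a,L=r.x;R=np.array([[np.cos(a),-np.sin(a)],[np.sin(a),np.cos(a)]])
T=tri([[256.5,193.9],[219.1,202.6],[179.9,198.9]],[[300.6,204.8],[342.7,185.1],[387.1,194]])
for q,cy in zip(T,(130,0,-130)):
    l=R.T@(q[:2]-[x,y])-[0,cy]; print(q.round(1),"in collet frame",l.round(1),"lean(+back)",np.arctan2(l[0]-80,q[2]-162), "r",np.hypot(l[0]-80,q[2]-162))
for n,cy in((1,130),(2,0),(3,-130)): print("mouth",n,np.array([x,y])+R@[0,cy])
```

```text
[ 5.00860148e+02 -1.38537537e+02  1.01490064e-01  1.58651759e+02] 1.4809027362271387
[539.1  -3.2 239.9   1.6] in collet frame [51.8  0.8] lean(+back) -0.3473339380454863 r 82.88195076698749
[ 600.5 -126.8  248.2    1.6] in collet frame [100.3   1.6] lean(+back) 0.23176457016980098 r 88.59460636834093
[ 578.  -260.6  245.5    1.1] in collet frame [64.4  0.8] lean(+back) -0.1849815172621386 r 84.96459361774845
mouth 1 [487.68907737  -9.20647727]
mouth 2 [ 500.86014767 -138.5375366 ]
mouth 3 [ 514.03121796 -267.86859593]
```

The machine fit agrees with the grips: yaw 0.10 rad, mouths found, and grip radii ~81–88 mm against 81. First I raise the tool and turn the wrist so the jaw axis points to +y, which leaves joint 6 room for the knob twist.

```bash
python3 -m jog '{"dp":[[-1,0,0],[-1,0,0],[-0.5,0,0],[0,0,0],[0,0,0],[0,0,0],[0,0,0],[0,0,0],[0,0,0],[0,0,0],[0,0,0],[0,0,0]],"spin":[-1,-1,-1,-1,-1,-1,-1,-1,-1,-1,-1,-1],"claw":[0,0,0,0,0,0,0,0,0,0,0,0]}'
python3 -m jog '{"dp":[[0,0,0],[0,0,0],[0,0,0],[0,0,0],[0,0,0],[0,0,0],[0,0,0],[0,0,0],[0,0,0],[0,0,0],[0,0,0],[0,0,0]],"spin":[-1,-1,-1,-1,-1,-1,-1,-1,-1,-1,-1,-1],"claw":[0,0,0,0,0,0,0,0,0,0,0,0]}'
python3 -m jog '{"dp":[[0,0,0],[0,0,0],[0,0,0],[0,0,0],[0,0,0],[0,0,0],[0,0,0],[0,0,0],[0,0,0],[0,0,0],[0,0,0],[0,0,0]],"spin":[-1,-1,-1,-1,-1,-1,-1,-1,-1,-1,-1,0],"claw":[0,0,0,0,0,0,0,0,0,0,0,0]}'
cat >> h.py <<'E'
A=0.1015; Rm=np.array([[np.cos(A),-np.sin(A)],[np.sin(A),np.cos(A)]]); M0=np.array([500.9,-137.6])
def mw(l,cy): return M0+Rm@np.array([l[0],l[1]+cy])
def go(t,h=None):  # target TCP world (x,y,z): shift in tool axes
    s=env.get_state(); p=np.array(s["tool_pos"]); R=np.array(s["ee_rot"]); z=R[:,2]
    hd=np.arctan2(z[1],z[0]); print("tcp",p.round(1),"head",hd.round(3),"j6",round(s["joint_positions"][5],2),"F",np.round(s["force"],1),"grip",round(s["grip_width"]*85.4,1),"t",round(s["time_s"],1))
    if t is not None: d=R.T@(np.array(t)-p); print("shift tool mm",d.round(1),"fullscale",(d/40).round(3))
    if h is not None: print("spin units",(-(h-hd)/.08).round(2))
E
python3 - <<'E'
from h import *
go(None,np.pi/2+A); print(env.get_state()["joint_positions"])
E
```

```text
time_s: 1.1
tool_pos: [223.4, -474.7, 330.8]
ee_rot: [[-0.001, 0.166, 0.986], [0.001, 0.986, -0.166], [-1.0, 0.001, -0.001]]
force: [0.1, 0.5, 0.9]
grip_width: -0.002
time_s: 2.1
tool_pos: [223.4, -474.7, 330.8]
ee_rot: [[-0.001, -0.712, 0.702], [0.001, 0.702, 0.712], [-1.0, 0.001, 0.0]]
force: [0.8, -0.7, -0.2]
grip_width: 0.003
time_s: 3.1
tool_pos: [223.4, -474.7, 330.8]
ee_rot: [[-0.001, -0.995, -0.099], [0.001, -0.099, 0.995], [-1.0, 0.0, 0.001]]
force: [0.7, -0.2, -1.0]
grip_width: -0.0
tcp [ 223.4 -474.7  330.8] head 1.67 j6 -1.23 F [ 0.7 -0.2 -1. ] grip -0.0 t 3.1
spin units -0.03
[-1.13100853e+00  2.39606028e-01  9.12462779e-02  1.42365525e+00
 -1.97246632e-06 -1.23045251e+00]
```

Run:
```python
from h import *
t=mw([15,0],-130); print(t); go([*t,330])
```

```text
[ 528.99515474 -265.41104131]
tcp [ 223.4 -474.7  330.8] head 1.67 j6 -1.23 F [ 0.7 -0.2 -1. ] grip -0.0 t 3.1
shift tool mm [   0.9 -324.9  178. ] fullscale [ 0.022 -8.122  4.449]
```

```bash
python3 -m jog '{"dp":[[0,-0.8,0.45],[0,-0.8,0.45],[0,-0.8,0.45],[0,-0.8,0.45],[0,-0.8,0.45],[0,-0.8,0.45],[0,-0.8,0.45],[0,-0.8,0.45],[0,-0.8,0.45],[0,-0.9,0.4],[0,0,0],[0,0,0]],"spin":[0,0,0,0,0,0,0,0,0,0,0,0],"claw":[0,0,0,0,0,0,0,0,0,0,0,0]}'
python3 - <<'E'
from h import *
t=mw([15,0],-130); go([*t,225])
im=vision.read_camera("scene"); crop(im,80,100,330,290,3.2,"s1.png")
E
```

```text
time_s: 4.1
tool_pos: [529.8, -264.8, 330.1]
ee_rot: [[-0.002, -0.995, -0.1], [0.001, -0.1, 0.995], [-1.0, 0.002, 0.001]]
force: [-0.3, -0.1, -0.4]
grip_width: -0.003
tcp [ 529.8 -264.8  330.1] head 1.671 j6 -0.56 F [-0.3 -0.1 -0.4] grip -0.2 t 4.1
shift tool mm [105.1   0.7  -0.7] fullscale [ 2.627  0.016 -0.016]
```

View pics/s1.png

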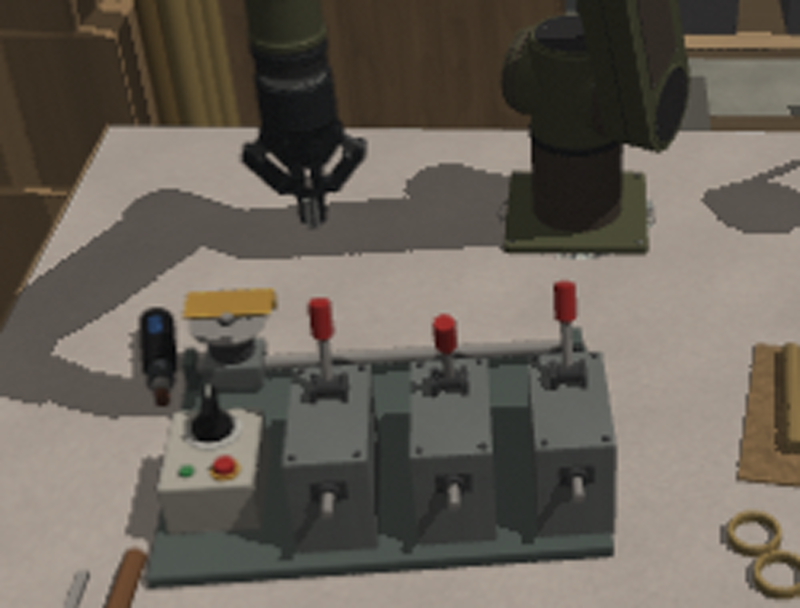

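The tool tip at crop (312,220) is above and in front of lever 3 at (320,310). I descend and push it back.

```bash
python3 -m jog '{"dp":[[0.9,0,0],[0.9,0,0],[0.8,0,0],[0,0,0],[0,-0.3,0],[0,-0.3,0],[0,-0.3,0],[0,-0.3,0],[0,-0.3,0],[0,-0.3,0],[0,0,0],[0,0,0]],"spin":[0,0,0,0,0,0,0,0,0,0,0,0],"claw":[0,0,0,0,0,0,0,0,0,0,0,0]}'
python3 - <<'E'
from h import *
s=env.get_state(); p=np.array(s["tool_pos"]); print("collet3 frame",Rm.T@(p[:2]-M0)-[0,-130],p[2],s["force"])
im=vision.read_camera("scene"); crop(im,80,100,330,290,3.2,"s2.png")
E
```

```text
time_s: 5.15
tool_pos: [600.4, -260.1, 229.0]
ee_rot: [[0.002, -0.995, -0.097], [-0.001, -0.097, 0.995], [-1.0, -0.002, -0.001]]
force: [0.3, -0.0, 0.6]
grip_width: -0.001
collet3 frame [86.53392485 -1.97334172] 228.98065707274756 [ 0.269111   -0.01243825  0.60330944]
```

View pics/s2.png

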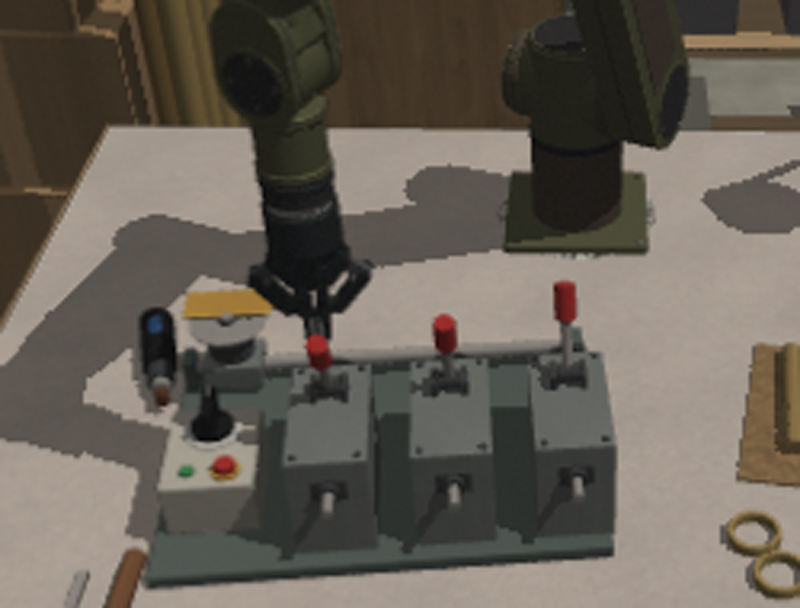

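Lever 3 is now leaning back, with its grip at crop (318,352). I push on towards the stop.

```bash
python3 -m jog '{"dp":[[0,-0.2,0],[0,-0.2,0],[0,0,0]],"spin":[0,0,0],"claw":[0,0,0]}'
```

```text
time_s: 5.45
tool_pos: [603.5, -259.4, 228.3]
ee_rot: [[-0.024, -0.995, -0.094], [-0.004, -0.094, 0.996], [-1.0, 0.024, -0.002]]
force: [-29.6, -3.8, 16.4]
grip_width: 0.001
```

```bash
python3 -m jog '{"dp":[[0,0.7,0],[0,0.5,0],[-0.9,0,0],[-0.9,0,0],[0,0,0.8],[0,0,0.8],[0,0,0.8],[0,0,0.85],[0.9,0,0],[0.8,0,0],[0,0,0],[0,0,0]],"spin":[0,0,0,0,0,0,0,0,0,0,0,0],"claw":[0,0,0,0,0,0,0,0,0,0,0,0]}'
python3 - <<'E'
from h import *
s=env.get_state(); p=np.array(s["tool_pos"]); print("collet2 frame",Rm.T@(p[:2]-M0),p[2],s["force"])
E
```

```text
time_s: 6.45
tool_pos: [553.9, -132.5, 230.6]
ee_rot: [[-0.004, -0.995, -0.098], [0.001, -0.098, 0.995], [-1.0, 0.004, 0.001]]
force: [-0.7, -1.2, 0.2]
grip_width: 0.004
collet2 frame [53.27910302 -0.29805113] 230.58729770477768 [-0.70296756 -1.18796754  0.15414787]
```

```bash
python3 -m jog '{"dp":[[0,-0.3,0],[0,-0.3,0],[0,-0.3,0],[0,-0.15,0],[0,0,0]],"spin":[0,0,0,0,0],"claw":[0,0,0,0,0]}'
python3 - <<'E'
from h import *
s=env.get_state(); p=np.array(s["tool_pos"]); print("collet2 frame",Rm.T@(p[:2]-M0),p[2],s["force"])
E
```

```text
time_s: 6.87
tool_pos: [593.1, -130.3, 233.9]
ee_rot: [[-0.008, -0.995, -0.096], [-0.002, -0.096, 0.995], [-1.0, 0.009, -0.002]]
force: [-14.7, -1.3, 6.9]
grip_width: 0.002
collet2 frame [92.47323734 -2.03794314] 233.93320154625783 [-14.69651086  -1.32695833   6.94226438]
```

```bash
python3 -m jog '{"dp":[[0,-0.15,0],[0,0,0]],"spin":[0,0],"claw":[0,0]}'
python3 -m jog '{"dp":[[0,0.7,0],[0,0.5,0],[0,1,0],[-0.9,0,0],[-0.9,0,0],[0,0,0.8],[0,0,0.8],[0,0,0.8],[0,0,0.85],[0.9,0,0],[0.9,0,0],[0,0,0]],"spin":[0,0,0,0,0,0,0,0,0,0,0,0],"claw":[0,0,0,0,0,0,0,0,0,0,0,0]}'
python3 - <<'E'
from h import *
s=env.get_state(); p=np.array(s["tool_pos"]); print("collet1 frame",Rm.T@(p[:2]-M0)-[0,130],p[2],s["force"])
E
```

```text
time_s: 7.03
tool_pos: [593.5, -130.1, 233.8]
ee_rot: [[-0.018, -0.995, -0.095], [-0.003, -0.095, 0.995], [-1.0, 0.018, -0.002]]
force: [-25.5, -3.3, 14.0]
grip_width: -0.0
time_s: 8.03
tool_pos: [498.7, -7.1, 227.3]
ee_rot: [[-0.01, -0.995, -0.098], [0.0, -0.098, 0.995], [-1.0, 0.01, 0.001]]
force: [-2.2, -1.2, -1.5]
grip_width: -0.0
collet1 frame [11.0585732   0.08674731] 227.29068879700816 [-2.22310898 -1.20314397 -1.50084339]
```

```bash
python3 -m jog '{"dp":[[0,-0.3,0],[0,-0.3,0],[0,-0.3,0],[0,-0.3,0],[0,-0.3,0],[0,-0.3,0],[0,-0.15,0],[0,-0.15,0],[0,0,0]],"spin":[0,0,0,0,0,0,0,0,0],"claw":[0,0,0,0,0,0,0,0,0]}'
python3 - <<'E'
from h import *
s=env.get_state(); p=np.array(s["tool_pos"]); print("collet1 frame",Rm.T@(p[:2]-M0)-[0,130],p[2],s["force"])
E
```

```text
time_s: 8.78
tool_pos: [580.9, -0.8, 234.2]
ee_rot: [[-0.011, -0.995, -0.096], [-0.002, -0.096, 0.995], [-1.0, 0.011, -0.001]]
force: [-18.4, -1.4, 10.4]
grip_width: -0.001
collet1 frame [93.47384709 -1.96831634] 234.17310415950655 [-18.35830749  -1.42923554  10.44996169]
```

All three levers are at the open stop. I back off and measure the blanks.

```bash
python3 -m jog '{"dp":[[0,0.7,0],[0,0.7,0],[0,0.6,0],[-0.9,0,0],[-0.5,0,0],[0,0,0]],"spin":[0,0,0,0,0,0],"claw":[45,45,45,45,45,45]}'
cat >> h.py <<'E'
def findbars(tag,lo=(19,60,95),hi=(30,255,255)):
    im=vision.read_camera("top"); cv2.imwrite(f"pics/raw_{tag}.png",im[:,:,::-1]); return im
E
python3 - <<'E'
from h import *
im=findbars("t1")
hsv=cv2.cvtColor(im,cv2.COLOR_RGB2HSV)
crop(im,90,185,250,285,4.8,"t1.png")
lab=cv2.cvtColor(im,cv2.COLOR_RGB2LAB)
c=np.stack([hsv[...,0]*7,hsv[...,1],hsv[...,2]],-1)
crop(c,90,185,250,285,4.8,"t1h.png")
E
```

```text
time_s: 9.28
tool_pos: [509.2, -7.7, 293.8]
ee_rot: [[0.01, -0.995, -0.097], [0.0, -0.097, 0.995], [-1.0, -0.01, -0.001]]
force: [0.9, -0.2, 0.7]
grip_width: 0.529
```

View pics/t1.png

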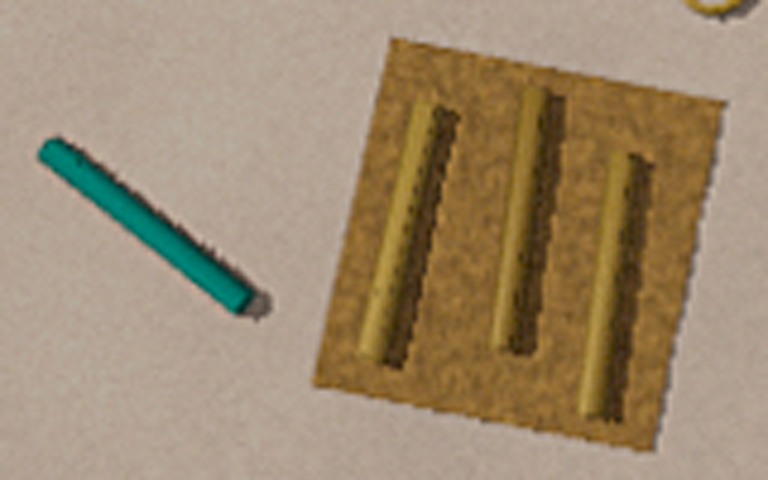

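View pics/t1h.png

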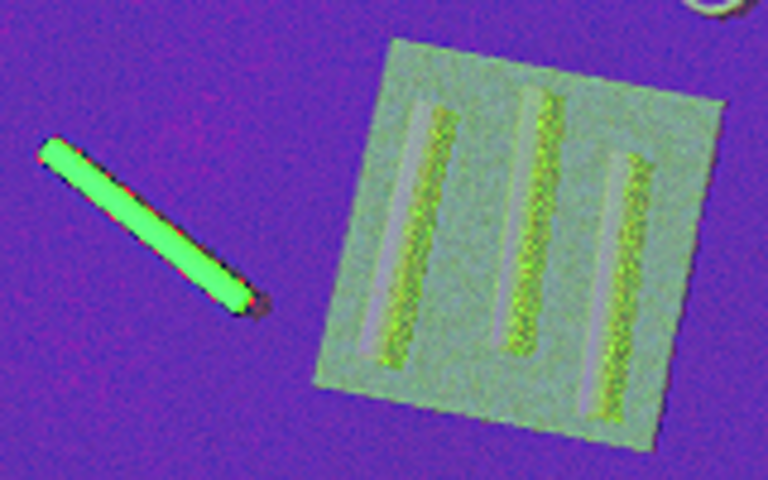

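The three bamboo bars haven't moved since the first picture: crop ends (425,102)–(372,358), (536,88)–(502,350) and (624,155)–(592,415). The turquoise decoy at (150,225) is excluded.

Run:
```python
from h import *
im=cv2.imread("pics/raw_t1.png")[:,:,::-1].copy(); hsv=cv2.cvtColor(im,cv2.COLOR_RGB2HSV).astype(int)
for n,(a,b) in enumerate([((425,102),(372,358)),((536,88),(502,350)),((624,155),(592,415))]):
    e=np.array([a,b])/4.8+[90,185]-.4+[.6,0]
    P=plane("top",e,17)[:,:2]; d=P[0]-P[1]; print(n,"mid",P.mean(0).round(1),"len",np.linalg.norm(d).round(0),"yaw",np.arctan2(d[1],d[0]).round(3))
```

```text
0 mid [467.4 422.7] len 188.0 yaw -0.144
1 mid [477.9 336.2] len 190.0 yaw -0.075
2 mid [432.3 269.9] len 187.0 yaw -0.076
```

```bash
python3 -m jog '{"dp":[[0,0,0],[0,0,0],[0,0,0],[0,0,0]],"spin":[1,1,0.2,0],"claw":[45,45,45,45]}'
python3 - <<'E'
from h import *
go([382.4,274.7,100],1.495)
E
```

```text
time_s: 9.67
tool_pos: [508.1, -7.3, 288.4]
ee_rot: [[0.002, -0.997, 0.077], [0.0, 0.077, 0.997], [-1.0, -0.002, 0.0]]
force: [-0.7, 0.7, 0.5]
grip_width: 0.528
tcp [508.1  -7.3 288.4] head 1.493 j6 0.06 F [-0.7  0.7  0.5] grip 45.1 t 9.7
shift tool mm [188.1 147.5 271.4] fullscale [4.703 3.687 6.785]
spin units -0.02
```

```bash
python3 -m jog '{"dp":[[0,0.5,0.9],[0,0.5,0.9],[0,0.5,0.9],[0.3,0.5,0.9],[0.5,0.5,0.9],[0.8,0.5,0.9],[0.8,0.5,0.9],[0.8,0.2,0.5],[0.8,0,0],[0.7,0,0],[0,0,0],[0,0,0]],"spin":[0,0,0,0,0,0,0,0,0,0,0,0],"claw":[45,45,45,45,45,45,45,45,45,45,45,45]}'
python3 - <<'E'
from h import *
go([382.4,274.7,7],1.495)
im=vision.read_camera("scene"); crop(im,250,130,450,280,4,"s3.png")
E
```

```text
time_s: 10.67
tool_pos: [388.7, 255.7, 113.8]
ee_rot: [[-0.003, -0.997, 0.077], [-0.002, 0.077, 0.997], [-1.0, 0.003, -0.002]]
force: [1.0, -0.4, 0.4]
grip_width: 0.526
tcp [388.7 255.7 113.8] head 1.494 j6 0.66 F [ 1.  -0.4  0.4] grip 44.9 t 10.7
shift tool mm [106.8   7.5  18.7] fullscale [2.669 0.187 0.467]
spin units -0.01
```

View pics/s3.png

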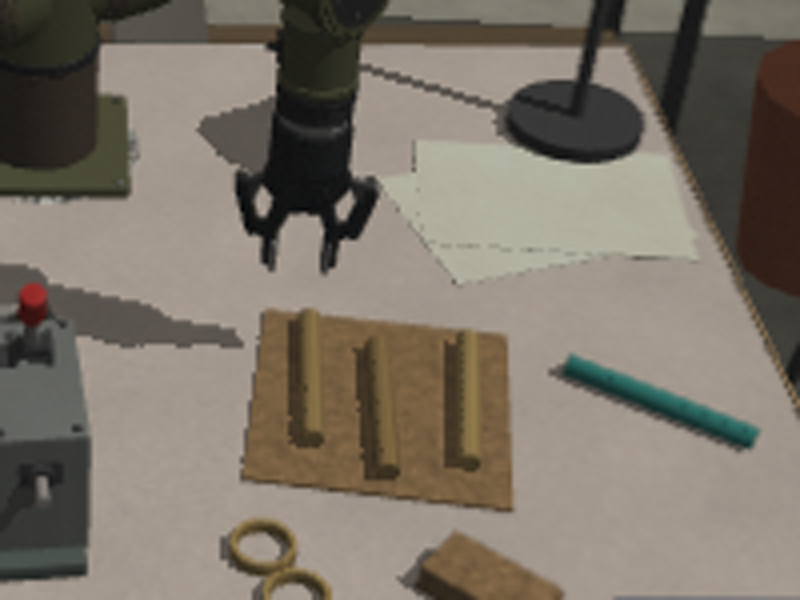

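```bash
python3 -m jog '{"dp":[[0,0.19,0.47],[0.9,0,0],[0.9,0,0],[0.4,0,0],[0,0,0]],"spin":[0,0,0,0,0],"claw":[45,45,45,45,45]}'
python3 - <<'E'
from h import *
go([382.4,274.7,7],1.495)
im=vision.read_camera("scene"); crop(im,250,130,450,280,4,"s4.png")
E
```

```text
time_s: 11.13
tool_pos: [383.0, 274.8, 25.4]
ee_rot: [[-0.002, -0.997, 0.078], [-0.001, 0.078, 0.997], [-1.0, 0.002, -0.002]]
force: [-0.6, -0.4, 1.1]
grip_width: 0.528
tcp [383.  274.8  25.4] head 1.493 j6 0.7 F [-0.6 -0.4  1.1] grip 45.1 t 11.1
shift tool mm [18.4  0.6 -0.1] fullscale [ 0.46   0.015 -0.003]
spin units -0.03
```

View pics/s4.png

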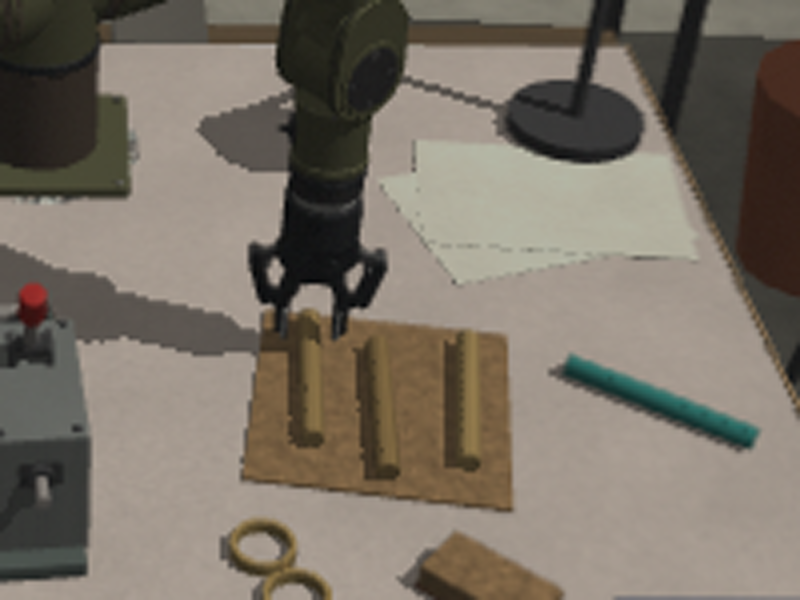

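The fingers at crop (280,330) and (340,330) straddle the right-hand bar. I lower and close.

```bash
python3 -m jog '{"dp":[[0.25,0,0],[0.2,0,0],[0,0,0],[0,0,0],[0,0,0],[0,0,0],[0,0,0],[0,0,0],[0,0,0]],"spin":[0,0,0,0,0,0,0,0,0],"claw":[45,45,0,0,0,0,0,0,0]}'
python3 -m jog '{"dp":[[-0.5,0,0],[-0.5,0,0],[-0.8,0,0],[-0.8,0,0],[-0.8,0,0],[0,0,0]],"spin":[0,0,0,0,0,0],"claw":[0,0,0,0,0,0]}'
python3 - <<'E'
from h import *
go([*mw([-150,0],-130),140],np.pi/2+A)
im=vision.read_camera("scene"); crop(im,250,100,450,250,4,"s5.png")
E
```

```text
time_s: 11.93
tool_pos: [384.5, 276.2, 9.8]
ee_rot: [[0.002, -0.997, 0.078], [0.001, 0.078, 0.997], [-1.0, -0.002, 0.002]]
force: [-0.1, -0.2, -1.1]
grip_width: 0.245
time_s: 12.43
tool_pos: [387.0, 278.1, 150.8]
ee_rot: [[0.009, -0.997, 0.078], [0.007, 0.078, 0.997], [-1.0, -0.009, 0.008]]
force: [1.9, 1.1, -1.0]
grip_width: 0.232
tcp [387.  278.1 150.8] head 1.493 j6 0.7 F [ 1.9  1.1 -1. ] grip 19.8 t 12.4
shift tool mm [   6.8  -21.3 -560.4] fullscale [  0.17   -0.534 -14.009]
spin units -2.24
```

View pics/s5.png

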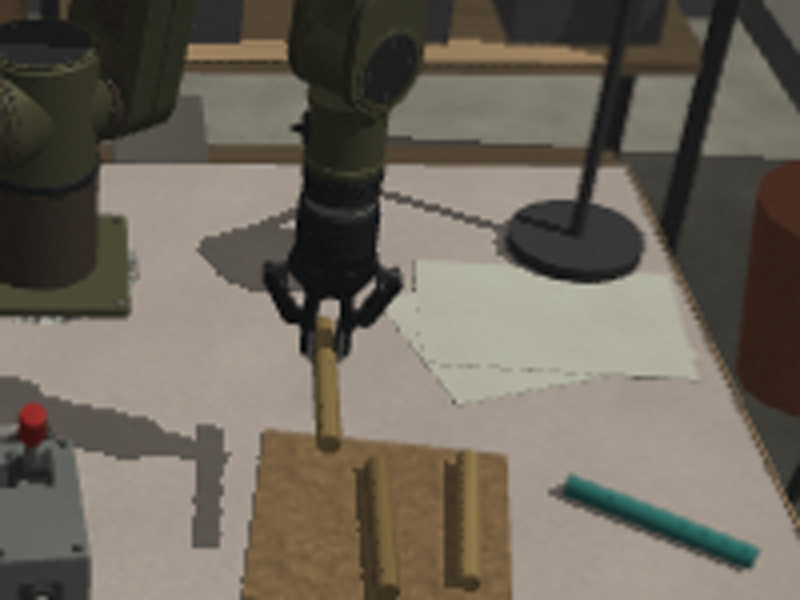

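The bar is held level in the fingers. I turn to the machine's heading, draw back, and cross in front of the saw to collet 3.

```bash
python3 -m jog '{"dp":[[0,0.7,0],[0,0.7,0],[0,0,0],[0,0,0]],"spin":[-1,-1,-0.25,0],"claw":[0,0,0,0]}'
python3 - <<'E'
from h import *
go([*mw([-165,0],-130),150],np.pi/2+A)
E
```

```text
time_s: 12.82
tool_pos: [325.6, 276.7, 143.5]
ee_rot: [[-0.002, -0.995, -0.104], [-0.002, -0.104, 0.995], [-1.0, 0.002, -0.001]]
force: [0.5, 0.4, -0.7]
grip_width: 0.236
tcp [325.6 276.7 143.5] head 1.675 j6 0.6 F [ 0.5  0.4 -0.7] grip 20.2 t 12.8
shift tool mm [  -5.6   33.8 -559.9] fullscale [ -0.14    0.846 -13.997]
spin units 0.03
```

```bash
python3 -m jog '{"dp":[[0,0.06,-0.9],[0,0.06,-0.9],[0,0.06,-0.9],[0,0.06,-0.9],[0,0.06,-0.9],[0,0.06,-0.9],[0,0.06,-0.9],[0,0.06,-0.9],[0,0.06,-0.9],[0,0.06,-0.9],[0,0.06,-0.9],[0,0.06,-0.9]],"spin":[0,0,0,0,0,0,0,0,0,0,0,0],"claw":[0,0,0,0,0,0,0,0,0,0,0,0]}'
python3 - <<'E'
from h import *
go([*mw([-165,0],-130),150],np.pi/2+A)
E
```

```text
time_s: 13.82
tool_pos: [343.0, -157.7, 144.1]
ee_rot: [[0.001, -0.995, -0.1], [-0.0, -0.1, 0.995], [-1.0, -0.001, -0.001]]
force: [1.0, -0.4, -0.6]
grip_width: 0.235
tcp [ 343.  -157.7  144.1] head 1.671 j6 -0.53 F [ 1.  -0.4 -0.6] grip 20.1 t 13.8
shift tool mm [  -5.8    5.7 -126. ] fullscale [-0.145  0.143 -3.151]
spin units -0.02
```

```bash
python3 -m jog '{"dp":[[0,0.14,-0.8],[0,0,-0.8],[0,0,-0.8],[0,0,-0.75],[0,0,0],[0,0,0]],"spin":[0,0,0,0,0,0],"claw":[0,0,0,0,0,0]}'
python3 - <<'E'
from h import *
go([*mw([-165,0],-130),105],np.pi/2+A)
P=plane("top",np.array([[605,545],[607,480]])/4.5+[275,150],120)
for p in P: print("carriage left edge in collet3 frame",Rm.T@(p[:2]-M0)+[0,130])
im=vision.read_camera("scene"); crop(im,100,100,300,250,4,"s6.png"); t=vision.read_camera("top"); crop(t,275,150,445,285,4.5,"t6.png")
E
```

```text
time_s: 14.32
tool_pos: [350.5, -283.1, 143.8]
ee_rot: [[0.0, -0.995, -0.098], [-0.0, -0.098, 0.995], [-1.0, -0.0, -0.0]]
force: [0.2, 1.0, -1.2]
grip_width: 0.24
tcp [ 350.5 -283.1  143.8] head 1.669 j6 -0.78 F [ 0.2  1.  -1.2] grip 20.5 t 14.3
shift tool mm [38.8  0.6 -0.5] fullscale [ 0.969  0.016 -0.012]
spin units -0.04
carriage left edge in collet3 frame [-169.30876573  -79.12191492]
carriage left edge in collet3 frame [-123.61673877  -85.84188401]
```

View pics/s6.png

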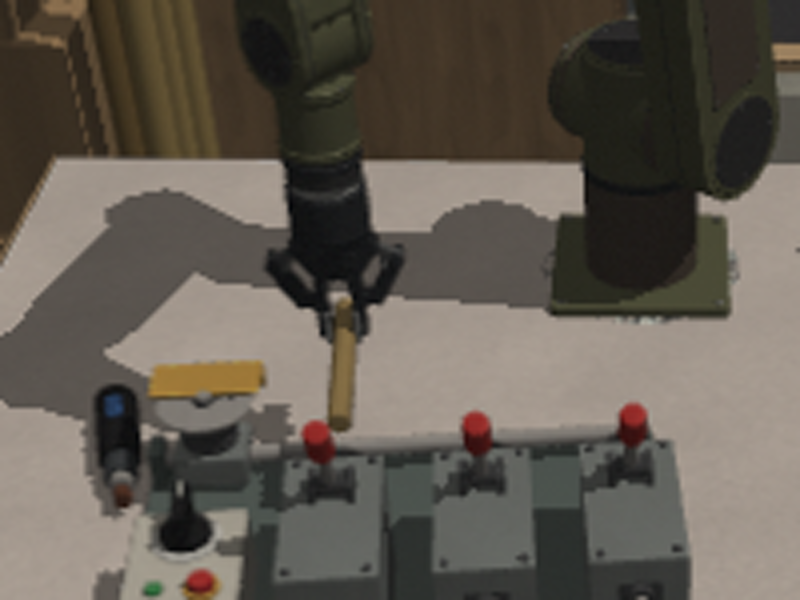

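View pics/t6.png

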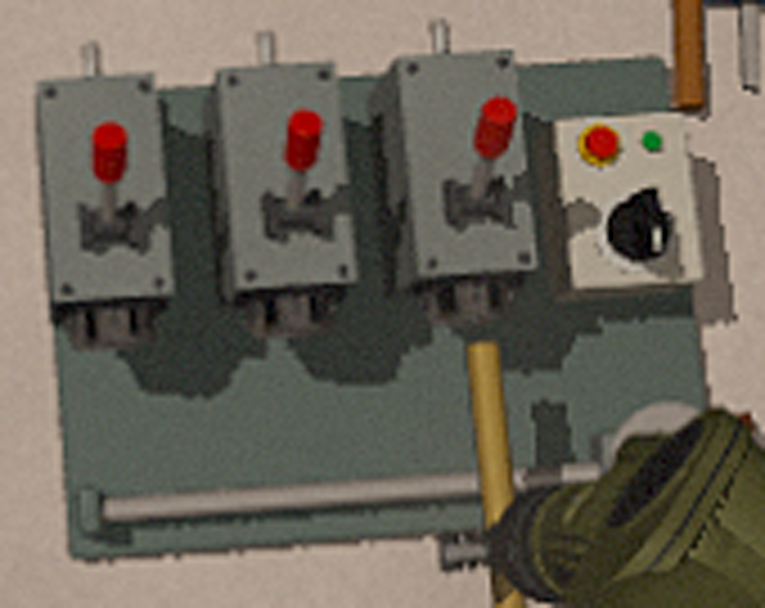

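All three levers lean back in the top view. The held bar's tip is at crop (483,345), just in front of nose 3. I lower and measure the bar against the collet axis.

```bash
python3 -m jog '{"dp":[[0.5,0,0],[0.47,0,0],[0,0,0],[0,0,0]],"spin":[0,0,0,0],"claw":[0,0,0,0]}'
cat >> h.py <<'E'
def held(cy,tag,z=110):
    t=vision.read_camera("top"); cv2.imwrite(f"pics/raw_{tag}.png",t[:,:,::-1]); hsv=cv2.cvtColor(t,cv2.COLOR_RGB2HSV)
    m=cv2.inRange(hsv,(15,75,60),(32,255,255))
    # window around predicted bar front part
    c=np.array([[*mw([a,b],cy),z] for a,b in((-115,22),(5,22),(5,-22),(-115,-22))]); w=np.zeros_like(m); cv2.fillPoly(w,[proj("top",c).round().astype(int)],255)
    m&=w; ys,xs=np.nonzero(m); P=plane("top",np.c_[xs,ys],z)[:,:2]; L=(P-M0)@Rm-[0,cy]
    k=L[:,0]<L[:,0].max()-6
    for lo in range(-110,0,15):
        q=L[(L[:,0]>lo)&(L[:,0]<=lo+15)]
        if len(q)>8: print("x",lo+7,"y mid",((q[:,1].max()+q[:,1].min())/2).round(1),"mean",q[:,1].mean().round(1),"n",len(q))
    f=np.polyfit(L[k,0],L[k,1],1); print("tip x",L[:,0].max().round(1),"slope",f[0].round(4),"y at tip",np.polyval(f,-15).round(2))
    b=proj("top",[[*mw([-60,0],cy),z]])[0].astype(int); crop(t,b[0]-60,b[1]-50,b[0]+60,b[1]+40,6,tag+".png")
E
python3 - <<'E'
from h import *
go([*mw([-165,0],-130),105],np.pi/2+A); held(-130,"t7")
E
```

```text
time_s: 14.75
tool_pos: [349.1, -279.2, 104.9]
ee_rot: [[-0.003, -0.995, -0.103], [0.002, -0.103, 0.995], [-1.0, 0.002, 0.002]]
force: [-0.9, -0.3, 0.6]
grip_width: 0.236
tcp [ 349.1 -279.2  104.9] head 1.674 j6 -0.78 F [-0.9 -0.3  0.6] grip 20.1 t 14.8
shift tool mm [-0.1 -0.4 -4.5] fullscale [-0.003 -0.009 -0.113]
spin units 0.02
x -103 y mid 5.1 mean 4.5 n 33
x -88 y mid 4.5 mean 5.6 n 35
x -73 y mid 5.0 mean 3.9 n 34
x -58 y mid 5.8 mean 6.4 n 31
x -43 y mid 5.2 mean 4.4 n 36
x -28 y mid 4.6 mean 5.0 n 32
tip x -19.4 slope -0.0027 y at tip 4.8
```

View pics/t7.png

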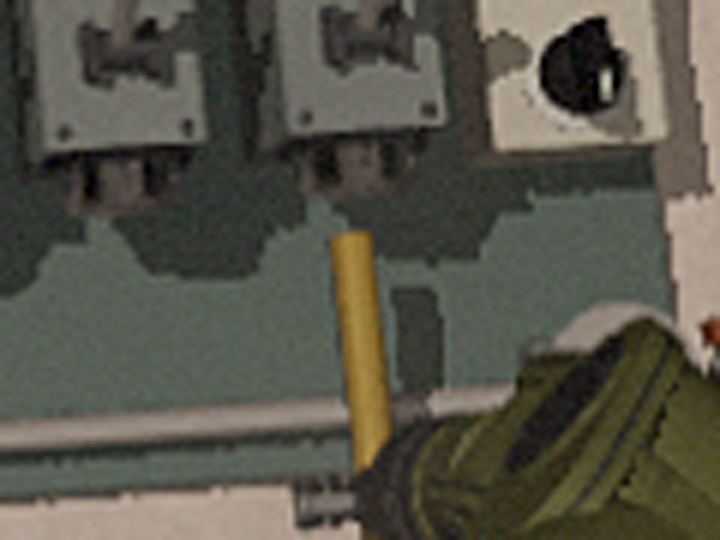

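Run:
```python
from h import *
t=cv2.imread("pics/raw_t7.png")[:,:,::-1].copy()
crop(t,275,205,405,240,6,"n7.png")
lab=cv2.cvtColor(t,cv2.COLOR_RGB2HSV)
c=np.stack([lab[...,0]*1.0,lab[...,1],lab[...,2]],-1)
crop(np.clip(t.astype(float)*2.2,0,255).astype(np.uint8),275,205,405,240,6,"n7b.png")
```

```text
(no output)
```

View pics/n7b.png

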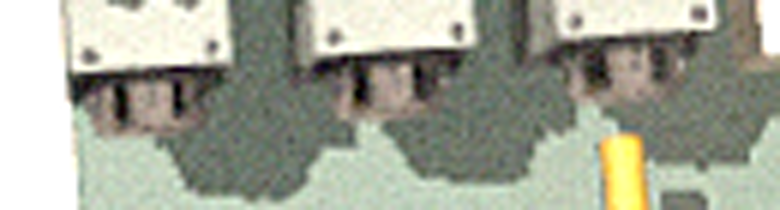

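Run:
```python
from h import *
for (c,cy) in (((150,100),130),((392.5,85),0),((629,69),-130)):
    uv=np.array([c])/6+[275,205]-.4
    for z in(110,140): p=plane("top",uv,z)[0]; print(cy,z,(Rm.T@(p[:2]-M0)-[0,cy]).round(1))
```

```text
130 110 [18.4 -1.7]
130 140 [14.8  0.1]
0 110 [16.8 -3.7]
0 140 [13.2  0.9]
-130 110 [15.9 -3.7]
-130 140 [12.3  3.7]
```

```bash
python3 -m jog '{"dp":[[0,0,-0.11],[0,0,0],[0,0,0]],"spin":[0,0,0],"claw":[0,0,0]}'
python3 - <<'E'
from h import *
go([*mw([-165,0],-130),105],np.pi/2+A); held(-130,"t8")
im=vision.read_camera("scene"); crop(im,150,130,280,230,6,"s8.png")
E
```

```text
time_s: 15.05
tool_pos: [351.5, -286.0, 106.5]
ee_rot: [[0.002, -0.995, -0.102], [-0.001, -0.102, 0.995], [-1.0, -0.002, -0.002]]
force: [-0.3, 1.3, -0.7]
grip_width: 0.241
tcp [ 351.5 -286.   106.5] head 1.673 j6 -0.79 F [-0.3  1.3 -0.7] grip 20.6 t 15.1
shift tool mm [1.5 1.3 2.5] fullscale [0.037 0.033 0.063]
spin units 0.01
x -103 y mid -3.7 mean -3.6 n 33
x -88 y mid -2.7 mean -2.1 n 33
x -73 y mid -2.6 mean -2.6 n 35
x -58 y mid -2.7 mean -3.2 n 32
x -43 y mid -2.5 mean -2.2 n 34
x -28 y mid -2.4 mean -2.9 n 35
tip x 4.7 slope 0.0005 y at tip -2.65
```

View pics/s8.png

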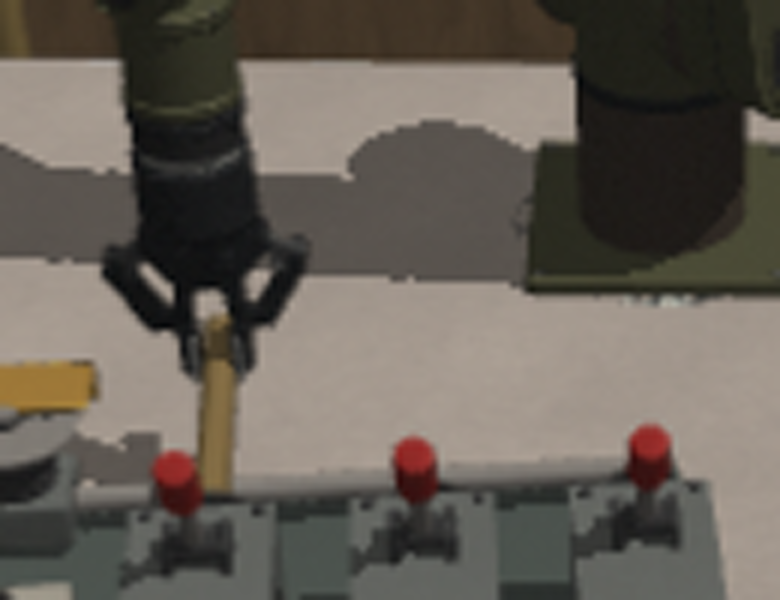

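```bash
python3 -m jog '{"dp":[[0,0,0.07],[0,0,0],[0,0,0]],"spin":[0,0,0],"claw":[0,0,0]}'
python3 - <<'E'
from h import *
go([*mw([-165,0],-130),105],np.pi/2+A); held(-130,"t9")
go([*mw([-165,0],-130),105],np.pi/2+A)
E
```

```text
time_s: 15.4
tool_pos: [350.2, -282.3, 105.5]
ee_rot: [[-0.0, -0.995, -0.102], [0.0, -0.102, 0.995], [-1.0, 0.0, 0.0]]
force: [0.3, -0.7, -1.3]
grip_width: 0.234
tcp [ 350.2 -282.3  105.5] head 1.673 j6 -0.78 F [ 0.3 -0.7 -1.3] grip 20.0 t 15.4
shift tool mm [ 0.5  0.4 -1.3] fullscale [ 0.013  0.01  -0.033]
spin units 0.01
x -103 y mid 1.6 mean 0.4 n 32
x -88 y mid 1.1 mean 2.1 n 35
x -73 y mid 1.8 mean 0.8 n 35
x -58 y mid 1.4 mean 2.5 n 31
x -43 y mid 1.9 mean 1.5 n 37
x -28 y mid 1.0 mean 0.8 n 33
tip x 4.4 slope -0.001 y at tip 1.36
tcp [ 350.3 -282.4  105.5] head 1.673 j6 -0.78 F [-0.  -0.6  0. ] grip 20.1 t 15.4
shift tool mm [ 0.5  0.5 -1.2] fullscale [ 0.013  0.011 -0.03 ]
spin units 0.01
```

```bash
python3 -m jog '{"dp":[[0,-0.2,-0.02],[0,-0.2,0],[0,-0.2,0],[0,-0.2,0],[0,-0.2,0],[0,0,0]],"spin":[0,0,0,0,0,0],"claw":[0,0,0,0,0,0]}'
python3 - <<'E'
from h import *
s=env.get_state(); p=np.array(s["tool_pos"]); print("c3",Rm.T@(p[:2]-M0)+[0,130],p[2],s["force"])
E
```

```text
time_s: 15.95
tool_pos: [392.6, -279.5, 105.6]
ee_rot: [[0.002, -0.995, -0.104], [-0.001, -0.104, 0.995], [-1.0, -0.002, -0.001]]
force: [0.7, -0.4, -0.6]
grip_width: 0.236
c3 [-122.14941925   -0.19438557] 105.5963400073024 [ 0.7296121  -0.35888492 -0.59084214]
```

The tip is ~20 mm inside the mouth with no force. I feed on.

```bash
python3 -m jog '{"dp":[[0,-0.3,0],[0,-0.3,0],[0,-0.3,0],[0,-0.3,0],[0,-0.3,0],[0,-0.3,0],[0,0,0]],"spin":[0,0,0,0,0,0,0],"claw":[0,0,0,0,0,0,0]}'
python3 - <<'E'
from h import *
s=env.get_state(); p=np.array(s["tool_pos"]); print("c3",Rm.T@(p[:2]-M0)+[0,130],p[2],s["force"],s["grip_width"])
E
```

```text
time_s: 16.53
tool_pos: [465.1, -272.1, 105.7]
ee_rot: [[0.003, -0.995, -0.104], [-0.001, -0.104, 0.995], [-1.0, -0.003, -0.001]]
force: [0.6, -0.2, -0.7]
grip_width: 0.234
c3 [-49.20602893  -0.19415705] 105.65024059619913 [ 0.59300582 -0.2021452  -0.65745566] 0.23353158184781023
```

```bash
python3 -m jog '{"dp":[[0,-0.15,0],[0,-0.15,0],[0,-0.1,0],[0,-0.1,0],[0,0,0]],"spin":[0,0,0,0,0],"claw":[0,0,0,0,0]}'
python3 - <<'E'
from h import *
s=env.get_state(); p=np.array(s["tool_pos"]); print("c3",Rm.T@(p[:2]-M0)+[0,130],p[2],s["force"],s["grip_width"])
E
```

```text
time_s: 16.95
tool_pos: [480.4, -269.7, 105.0]
ee_rot: [[-0.003, -0.995, -0.102], [0.0, -0.102, 0.995], [-1.0, 0.003, 0.001]]
force: [-3.1, -1.6, -1.4]
grip_width: 0.23
c3 [-33.77495647   0.67184579] 104.98306277742873 [-3.06380692 -1.55297151 -1.3684389 ] 0.23021462938831308
```

```bash
python3 -m jog '{"dp":[[0,-0.1,0],[0,-0.1,0],[0,0,0]],"spin":[0,0,0],"claw":[0,0,0]}'
python3 - <<'E'
from h import *
s=env.get_state(); p=np.array(s["tool_pos"]); print("c3",Rm.T@(p[:2]-M0)+[0,130],p[2],s["force"],s["grip_width"])
E
```

```text
time_s: 17.2
tool_pos: [480.4, -269.1, 103.4]
ee_rot: [[-0.018, -0.995, -0.099], [-0.001, -0.099, 0.995], [-1.0, 0.018, 0.001]]
force: [-17.8, -5.0, 3.5]
grip_width: 0.231
c3 [-33.69254031   1.29540519] 103.41216985719785 [-17.75254147  -4.98171739   3.52983472] 0.23132753689959717
```

The bar is at the stop: the tool has stalled at x=-33.7 with 18 N. I relax the push, open and lift.

```bash
python3 -m jog '{"dp":[[0,0.2,0],[0,0,0],[0,0,0],[0,0,0],[0,0,0],[-0.8,0,0],[-0.8,0,0],[-0.8,0,0],[-0.8,0,0],[-0.8,0,0],[0,0,0]],"spin":[0,0,0,0,0,0,0,0,0,0,0],"claw":[23,45,45,45,45,45,45,45,45,45,45]}'
python3 - <<'E'
from h import *
go([*mw([165,0],-130),300],np.pi/2+A)
t=vision.read_camera("top"); crop(t,275,150,445,285,4.5,"t10.png")
im=vision.read_camera("scene"); crop(im,100,130,300,280,4,"s10.png")
E
```

```text
time_s: 18.12
tool_pos: [485.5, -271.5, 272.8]
ee_rot: [[0.012, -0.995, -0.103], [-0.006, -0.103, 0.995], [-1.0, -0.011, -0.007]]
force: [0.7, -0.1, 0.4]
grip_width: 0.527
tcp [ 485.5 -271.5  272.8] head 1.674 j6 -0.61 F [ 0.7 -0.1  0.4] grip 45.0 t 18.1
shift tool mm [ -25.1 -194.2    1.2] fullscale [-0.628 -4.854  0.03 ]
spin units 0.02
```

View pics/t10.png

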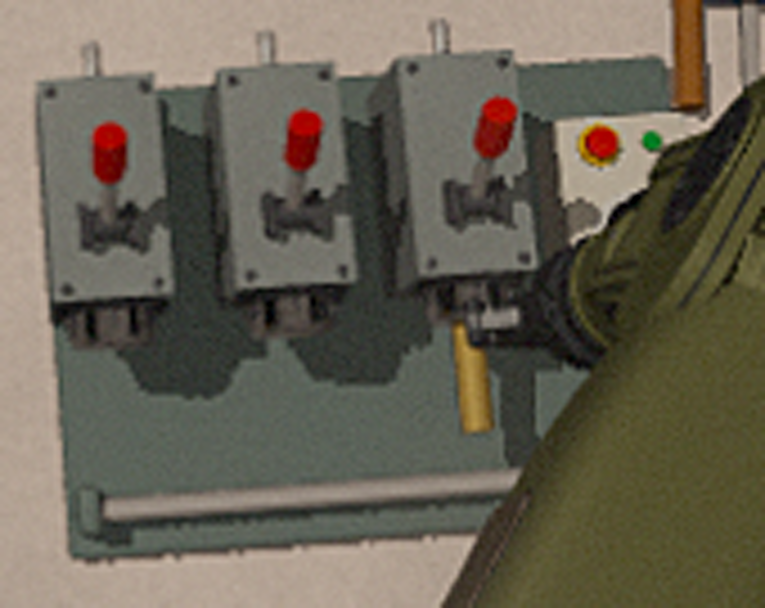

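The blank stands out of collet 3 at crop (475,380). Now I go over and behind lever 3.

```bash
python3 -m jog '{"dp":[[-0.7,0,0],[-0.3,-0.5,0],[0,-0.9,0],[0,-0.9,0],[0,-0.9,0],[0,-0.9,0],[0,-0.75,0],[0,0,0],[0,0,0]],"spin":[0,0,0,0,0,0,0,0,0],"claw":[0,0,0,0,0,0,0,0,0]}'
python3 - <<'E'
from h import *
go([*mw([165,0],-130),226],np.pi/2+A)
E
```

```text
time_s: 18.97
tool_pos: [675.8, -249.2, 300.9]
ee_rot: [[-0.005, -0.995, -0.104], [0.002, -0.104, 0.995], [-1.0, 0.005, 0.003]]
force: [-0.5, 0.1, 0.8]
grip_width: -0.002
tcp [ 675.8 -249.2  300.9] head 1.675 j6 -0.46 F [-0.5  0.1  0.8] grip -0.2 t 19.0
shift tool mm [74.9 -2.7 -1.4] fullscale [ 1.872 -0.068 -0.036]
spin units 0.03
```

```bash
python3 -m jog '{"dp":[[0.9,0,0],[0.95,0,0],[0,0,0],[0,0.4,0],[0,0.3,0],[0,0.3,0],[0,0.3,0],[0,0.3,0],[0,0.3,0],[0,0.2,0],[0,0,0]],"spin":[0,0,0,0,0,0,0,0,0,0,0],"claw":[0,0,0,0,0,0,0,0,0,0,0]}'
python3 - <<'E'
from h import *
s=env.get_state(); p=np.array(s["tool_pos"]); print("c3",Rm.T@(p[:2]-M0)+[0,130],p[2],s["force"],s["grip_width"])
E
```

```text
time_s: 19.88
tool_pos: [590.4, -259.4, 234.5]
ee_rot: [[0.003, -0.995, -0.101], [-0.002, -0.101, 0.995], [-1.0, -0.003, -0.002]]
force: [0.0, 0.3, 1.7]
grip_width: -0.001
c3 [76.65200367 -0.23796127] 234.5353487503763 [0.01488233 0.28109394 1.73644194] -0.0014965331918378834
```

```bash
python3 -m jog '{"dp":[[0,0.15,0],[0,0.15,0],[0,0.1,0],[0,0.1,0],[0,0,0]],"spin":[0,0,0,0,0],"claw":[0,0,0,0,0]}'
python3 - <<'E'
from h import *
s=env.get_state(); p=np.array(s["tool_pos"]); print("c3",Rm.T@(p[:2]-M0)+[0,130],p[2],s["force"],s["grip_width"])
im=vision.read_camera("scene"); crop(im,100,130,300,280,4,"s11.png")
E
```

```text
time_s: 20.3
tool_pos: [579.0, -260.3, 233.8]
ee_rot: [[0.017, -0.994, -0.104], [0.001, -0.104, 0.995], [-1.0, -0.017, -0.001]]
force: [18.2, 2.4, -0.2]
grip_width: 0.003
c3 [6.52864167e+01 6.62641865e-03] 233.78739749931577 [18.19549954  2.42932321 -0.24384901] 0.0028055321553087996
```

View pics/s11.png

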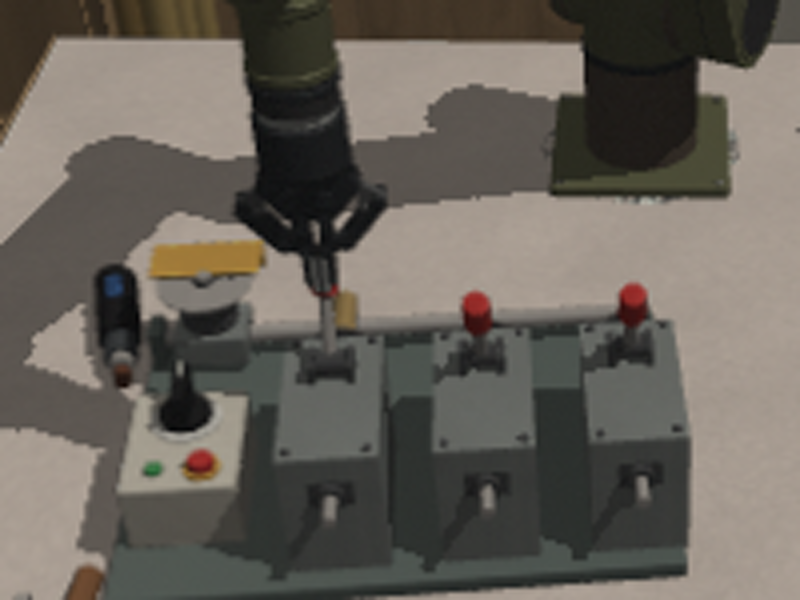

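```bash
python3 -m jog '{"dp":[[0,0.12,0],[0,0,0]],"spin":[0,0],"claw":[0,0]}'
python3 -m jog '{"dp":[[0,-0.8,0],[0,-0.5,0],[-0.9,0,0],[-0.9,0,0],[0,0,0]],"spin":[0,0,0,0,0],"claw":[45,45,45,45,45]}'
python3 - <<'E'
from h import *
go(None)
im=vision.read_camera("scene"); crop(im,100,130,300,280,4,"s12.png")
t=vision.read_camera("top"); crop(t,90,185,250,285,4.8,"t12.png")
cv2.imwrite("pics/raw_t12.png",t[:,:,::-1])
E
```

```text
time_s: 20.52
tool_pos: [578.1, -260.5, 235.2]
ee_rot: [[0.025, -0.994, -0.105], [0.001, -0.105, 0.994], [-1.0, -0.025, -0.002]]
force: [23.5, 4.6, 2.2]
grip_width: 0.001
time_s: 20.93
tool_pos: [619.8, -256.5, 309.7]
ee_rot: [[0.007, -0.995, -0.102], [-0.004, -0.103, 0.995], [-1.0, -0.006, -0.004]]
force: [0.2, -0.5, 1.6]
grip_width: 0.528
tcp [ 619.8 -256.5  309.7] head 1.673 j6 -0.49 F [ 0.2 -0.5  1.6] grip 45.1 t 20.9
```

View pics/s12.png

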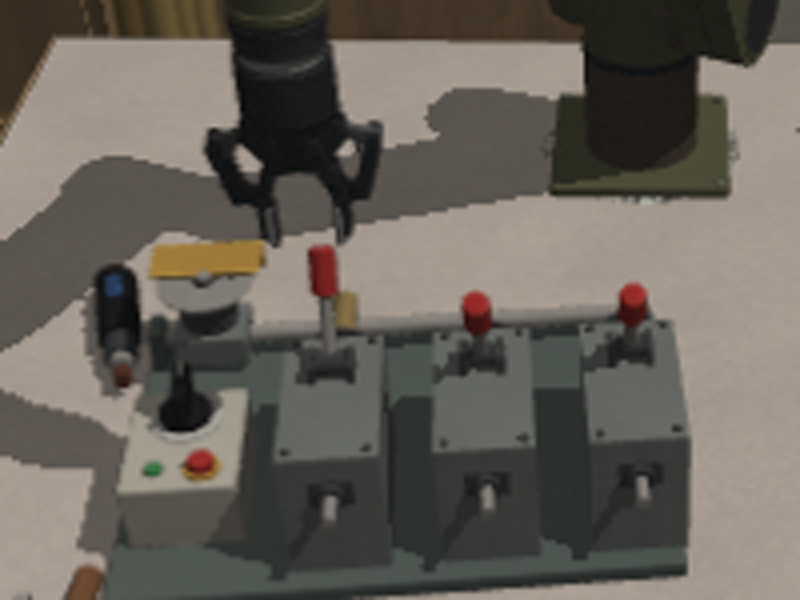

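View pics/t12.png

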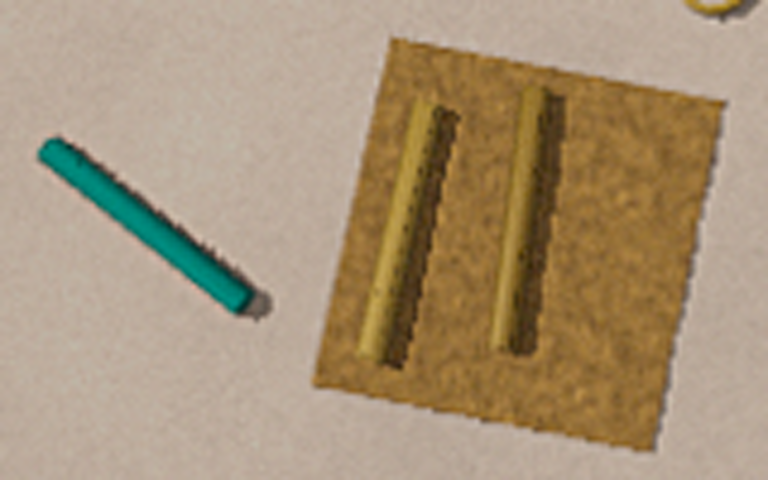

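Lever 3 is forward, with its grip at scene crop (322,270), and the two remaining bars haven't moved. Next is the right-hand one of those, crop (520,220).

```bash
python3 -m jog '{"dp":[[0,0.8,0],[0,0.8,0],[0,0.8,0],[0,0,0]],"spin":[1,1,0.2,0],"claw":[45,45,45,45]}'
python3 - <<'E'
from h import *
go([428,341,110],1.495)
E
```

```text
time_s: 21.37
tool_pos: [513.9, -256.2, 301.1]
ee_rot: [[-0.011, -0.997, 0.077], [0.004, 0.077, 0.997], [-1.0, 0.012, 0.003]]
force: [-0.2, 0.3, -1.2]
grip_width: 0.527
tcp [ 513.9 -256.2  301.1] head 1.494 j6 -0.39 F [-0.2  0.3 -1.2] grip 45.0 t 21.4
shift tool mm [194.4 129.1 588.3] fullscale [ 4.861  3.227 14.708]
spin units -0.01
```

```bash
python3 -m jog '{"dp":[[0,0.4,0.9],[0,0.4,0.9],[0,0.3,0.9],[0,0.3,0.9],[0,0.2,0.9],[0,0.2,0.9],[0,0.2,0.9],[0,0.2,0.9],[0,0.2,0.9],[0,0.2,0.9],[0,0.2,0.9],[0,0.2,0.9]],"spin":[0,0,0,0,0,0,0,0,0,0,0,0],"claw":[45,45,45,45,45,45,45,45,45,45,45,45]}'
python3 - <<'E'
from h import *
go([428,341,110],1.495)
E
```

```text
time_s: 22.37
tool_pos: [432.9, 182.7, 302.1]
ee_rot: [[-0.003, -0.997, 0.074], [-0.002, 0.074, 0.997], [-1.0, 0.003, -0.002]]
force: [0.0, -0.4, -1.1]
grip_width: 0.529
tcp [432.9 182.7 302.1] head 1.497 j6 0.47 F [ 0.  -0.4 -1.1] grip 45.1 t 22.4
shift tool mm [191.8  16.  157.8] fullscale [4.796 0.4   3.946]
spin units 0.03
```

```bash
python3 -m jog '{"dp":[[0.3,0.1,0.7],[0.3,0.1,0.7],[0.4,0.1,0.7],[0.4,0.1,0.7],[0.6,0,0.7],[0.7,0,0.45],[0.7,0,0],[0.7,0,0],[0.7,0,0],[0,0,0],[0,0,0]],"spin":[0,0,0,0,0,0,0,0,0,0,0],"claw":[45,45,45,45,45,45,45,45,45,45,45]}'
python3 - <<'E'
from h import *
go([428,341,28],1.495)
im=vision.read_camera("scene"); crop(im,250,130,450,280,4,"s13.png")
E
```

```text
time_s: 23.28
tool_pos: [428.1, 338.5, 109.3]
ee_rot: [[-0.005, -0.997, 0.074], [-0.004, 0.074, 0.997], [-1.0, 0.005, -0.005]]
force: [-0.2, 0.1, 0.6]
grip_width: 0.525
tcp [428.1 338.5 109.3] head 1.497 j6 0.74 F [-0.2  0.1  0.6] grip 44.8 t 23.3
shift tool mm [81.3 -0.1  2.8] fullscale [ 2.033 -0.003  0.071]
spin units 0.03
```

View pics/s13.png

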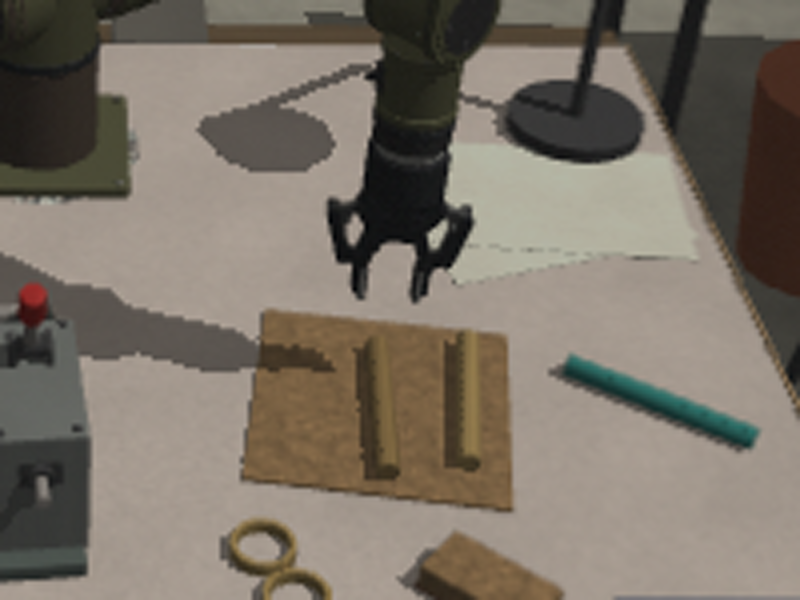

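```bash
python3 -m jog '{"dp":[[0.9,0,0],[0.9,0,0],[0,0,0]],"spin":[0,0,0],"claw":[45,45,45]}'
python3 - <<'E'
from h import *
go([428,341,8],1.495)
im=vision.read_camera("scene"); crop(im,290,180,410,270,6.5,"s14.png")
E
```

```text
time_s: 23.58
tool_pos: [428.0, 338.3, 36.3]
ee_rot: [[-0.005, -0.997, 0.074], [-0.004, 0.074, 0.997], [-1.0, 0.005, -0.005]]
force: [-1.3, -1.3, -0.6]
grip_width: 0.523
tcp [428.  338.3  36.3] head 1.497 j6 0.74 F [-1.3 -1.3 -0.6] grip 44.7 t 23.6
shift tool mm [28.3  0.   2.9] fullscale [0.708 0.    0.072]
spin units 0.02
```

View pics/s14.png

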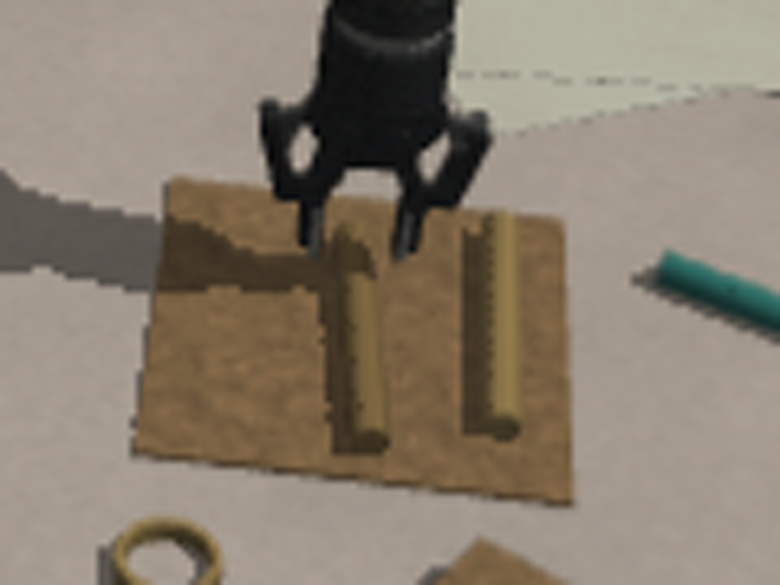

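The fingers at (312,250) and (405,250) straddle the bar at (352,240). I descend, close and lift.

```bash
python3 -m jog '{"dp":[[0.35,0,0],[0.35,0,0],[0,0,0],[0,0,0],[0,0,0],[0,0,0],[0,0,0],[0,0,0],[0,0,0]],"spin":[0,0,0,0,0,0,0,0,0],"claw":[45,45,45,0,0,0,0,0,0]}'
python3 -m jog '{"dp":[[-0.5,0,0],[-0.5,0,0],[-0.8,0,0],[-0.8,0,0],[-0.8,0,0],[-0.4,0,0],[0,0.8,0],[0,0.8,0],[0,0.8,0],[0,0,0]],"spin":[0,0,0,0,0,0,-1,-1,-0.25,0],"claw":[0,0,0,0,0,0,0,0,0,0]}'
python3 - <<'E'
from h import *
go([*mw([-165,0],0),160],np.pi/2+A)
im=vision.read_camera("scene"); crop(im,250,100,450,250,4,"s15.png")
E
```

```text
time_s: 24.38
tool_pos: [431.8, 341.6, 14.2]
ee_rot: [[0.003, -0.997, 0.074], [0.002, 0.074, 0.997], [-1.0, -0.003, 0.003]]
force: [-0.3, -0.8, 4.6]
grip_width: 0.234
time_s: 25.22
tool_pos: [328.7, 337.6, 164.5]
ee_rot: [[-0.005, -0.994, -0.11], [-0.002, -0.11, 0.994], [-1.0, 0.005, -0.001]]
force: [-0.7, -1.8, -2.2]
grip_width: 0.232
tcp [328.7 337.6 164.5] head 1.681 j6 0.69 F [-0.7 -1.8 -2.2] grip 19.8 t 25.2
shift tool mm [   5.4   45.9 -489.8] fullscale [  0.135   1.147 -12.246]
spin units 0.1
```

View pics/s15.png

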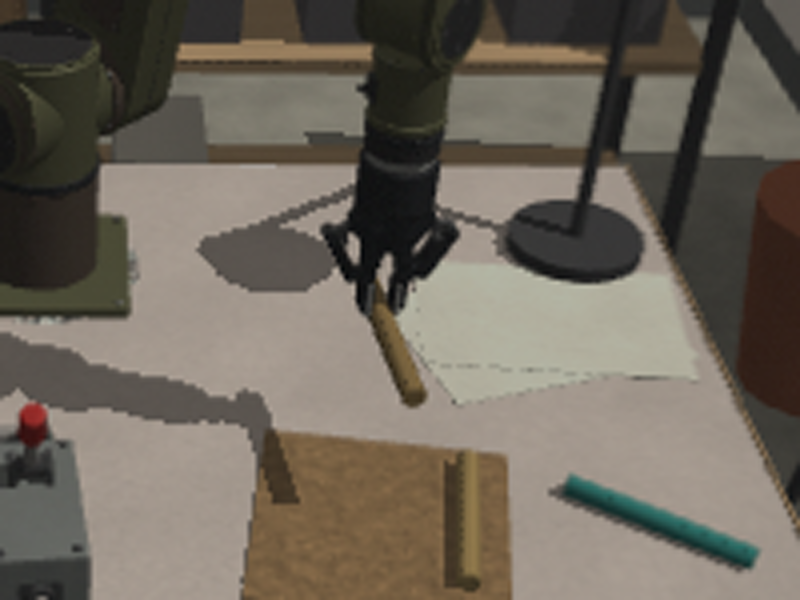

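Run:
```python
from h import *
t=vision.read_camera("top"); cv2.imwrite("pics/raw_t15.png",t[:,:,::-1]); crop(t,60,185,260,335,4,"t15.png")
```

View pics/t15.png

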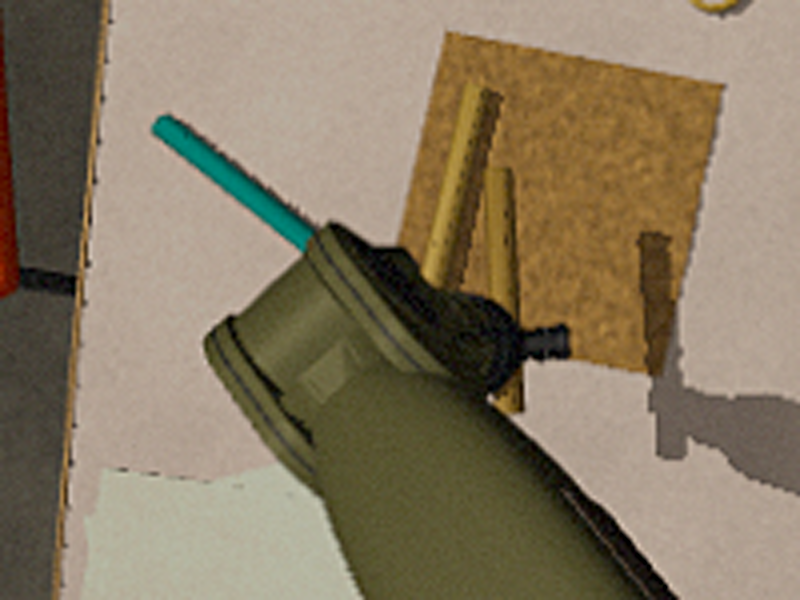

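Run:
```python
from h import *
e=np.array([[500,168],[512,410]])/4+[60,185]-.4
for z in(155,165,175):
  P=plane("top",e,z)[:,:2]; d=P[0]-P[1]; print(z,P.round(1).tolist(),np.linalg.norm(d).round(1),np.arctan2(d[1],d[0]).round(3), "mid",P.mean(0))
go([*mw([-165,0],0),160],np.pi/2+A)
```

```text
155 [[473.7, 354.3], [286.8, 334.4]] 187.9 0.106 mid [380.25931558 344.39407049]
165 [[472.6, 352.2], [287.1, 332.4]] 186.6 0.106 mid [379.88955987 342.28534818]
175 [[471.6, 350.0], [287.5, 330.4]] 185.2 0.106 mid [379.51980416 340.17662587]
tcp [333.9 339.9 165. ] head 1.678 j6 0.69 F [-0.1  0.  -0.9] grip 19.9 t 25.3
shift tool mm [   4.4   50.2 -491.7] fullscale [  0.11    1.254 -12.292]
spin units 0.08
```

```bash
python3 -m jog '{"dp":[[0,0.6,-0.5],[0,0.6,-0.9],[0,0,-0.9],[0,0,-0.9],[0,0,-0.9],[0,0,-0.9],[0,0,-0.9],[0,0,-0.9],[0,0,-0.9],[0,0,-0.9],[0,0,-0.9],[0,0,-0.9]],"spin":[0,0,0,0,0,0,0,0,0,0,0,0],"claw":[0,0,0,0,0,0,0,0,0,0,0,0]}'
python3 - <<'E'
from h import *
go([*mw([-165,0],0),107],np.pi/2+A)
E
```

```text
time_s: 26.32
tool_pos: [333.1, -80.4, 164.8]
ee_rot: [[0.003, -0.995, -0.104], [-0.001, -0.104, 0.995], [-1.0, -0.003, -0.001]]
force: [1.4, 0.7, -0.4]
grip_width: 0.227
tcp [333.1 -80.4 164.8] head 1.675 j6 -0.34 F [ 1.4  0.7 -0.4] grip 19.4 t 26.3
shift tool mm [ 57.9   4.3 -73.8] fullscale [ 1.448  0.108 -1.846]
spin units 0.04
```

```bash
python3 -m jog '{"dp":[[0,0.1,-0.6],[0,0,-0.6],[0,0,-0.62],[0.7,0,0],[0.7,0,0],[0,0,0],[0,0,0]],"spin":[0,0,0,0,0,0,0],"claw":[0,0,0,0,0,0,0]}'
python3 - <<'E'
from h import *
go([*mw([-165,0],0),107],np.pi/2+A); held(0,"t16"); go([*mw([-165,0],0),107],np.pi/2+A)
im=vision.read_camera("scene"); cv2.imwrite("pics/raw_s16.png",im[:,:,::-1]);crop(im,150,120,280,220,6,"s16.png")
E
```

```text
time_s: 26.9
tool_pos: [334.7, -150.6, 107.4]
ee_rot: [[-0.002, -0.994, -0.105], [0.001, -0.105, 0.995], [-1.0, 0.002, 0.001]]
force: [0.0, -0.0, -1.4]
grip_width: 0.23
tcp [ 334.7 -150.6  107.4] head 1.676 j6 -0.53 F [ 0.  -0.  -1.4] grip 19.6 t 26.9
shift tool mm [ 0.4 -1.6 -3.9] fullscale [ 0.009 -0.04  -0.097]
spin units 0.04
x -103 y mid 4.5 mean 5.1 n 31
x -88 y mid 5.1 mean 5.6 n 37
x -73 y mid 4.7 mean 4.2 n 31
x -58 y mid 5.1 mean 5.8 n 33
x -43 y mid 5.2 mean 5.0 n 34
x -28 y mid 4.1 mean 4.5 n 22
tip x -25.3 slope 0.0026 y at tip 5.28
tcp [ 335.9 -150.9  108.3] head 1.676 j6 -0.53 F [-0.3  0.1 -0.3] grip 19.5 t 26.9
shift tool mm [ 1.3 -0.5 -3.5] fullscale [ 0.034 -0.011 -0.087]
spin units 0.05
```

View pics/s16.png

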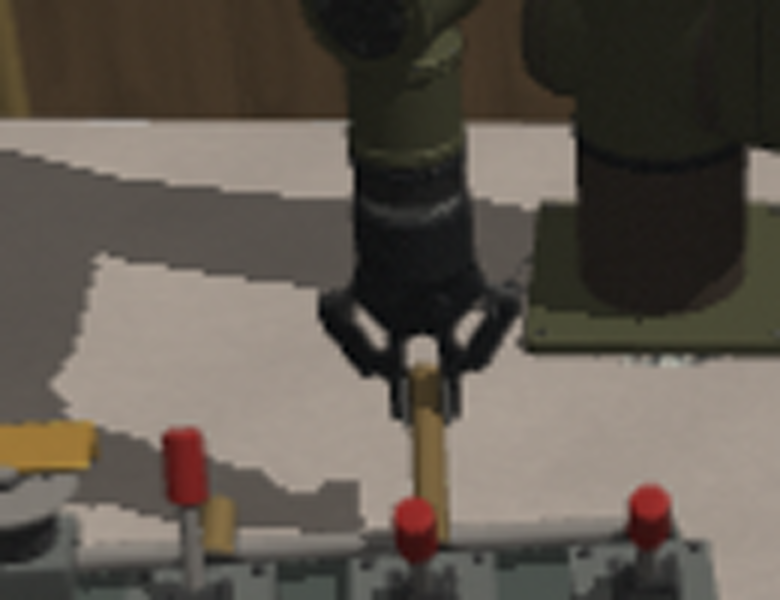

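View pics/t16.png

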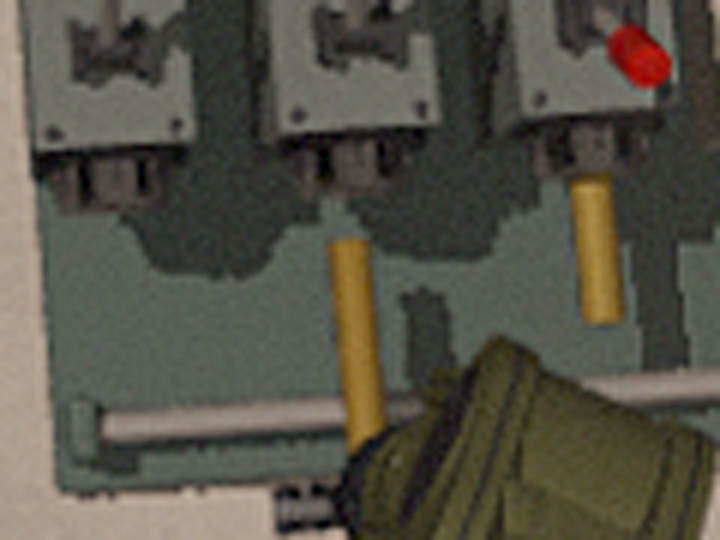

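```bash
cat >> h.py <<'E'
def ref(tag,cy,z=110,x0=-78,x1=-5):
    t=cv2.imread(f"pics/raw_{tag}.png")[:,:,::-1].copy(); hsv=cv2.cvtColor(t,cv2.COLOR_RGB2HSV)
    m=cv2.inRange(hsv,(15,75,60),(32,255,255))
    c=np.array([[*mw([a,b],cy),z] for a,b in((-95,22),(x1,22),(x1,-22),(-95,-22))]); w=np.zeros_like(m); cv2.fillPoly(w,[proj("top",c).round().astype(int)],255)
    ys,xs=np.nonzero(m&w); L=(plane("top",np.c_[xs,ys],z)[:,:2]-M0)@Rm-[0,cy]; k=(L[:,0]>x0+5)&(L[:,0]<x1-5)
    f=np.polyfit(L[k,0],L[k,1],1); print("ref",cy,"outer end x",L[:,0].min().round(1),"slope",f[0].round(4),"y",L[k,1].mean().round(2))
E
python3 - <<'E'
from h import *
ref("t16",-130)
E
```

```text
ref -130 outer end x -79.2 slope -0.0106 y -0.2
```

```bash
python3 -m jog '{"dp":[[0,0,-0.1],[0,0,0],[0,0,0]],"spin":[0.1,0,0],"claw":[0,0,0]}'
python3 - <<'E'
from h import *
held(0,"t17"); go([*mw([-165,0],0),107],np.pi/2+A)
E
```

```text
time_s: 27.25
tool_pos: [336.9, -154.8, 108.6]
ee_rot: [[0.002, -0.995, -0.098], [-0.001, -0.098, 0.995], [-1.0, -0.002, -0.001]]
force: [-0.7, -0.7, -2.1]
grip_width: 0.224
x -103 y mid -0.0 mean 0.6 n 31
x -88 y mid -0.2 mean 0.0 n 34
x -73 y mid -0.1 mean -0.8 n 35
x -58 y mid 0.3 mean 0.8 n 31
x -43 y mid -0.3 mean -0.9 n 36
x -28 y mid -0.9 mean -1.0 n 30
tip x -22.5 slope -0.0095 y at tip -0.71
tcp [ 336.6 -154.6  108.3] head 1.669 j6 -0.53 F [ 0.3 -0.2 -1.7] grip 19.6 t 27.3
shift tool mm [ 1.3 -0.2  0.2] fullscale [ 0.033 -0.005  0.006]
spin units -0.04
```

Aligned: y≈-0.3, slope -0.0095, matching the clamped reference bar. I feed it in.

```bash
python3 -m jog '{"dp":[[0,-0.2,0],[0,-0.2,0],[0,-0.2,0],[0,-0.2,0],[0,-0.2,0],[0,0,0]],"spin":[0,0,0,0,0,0],"claw":[0,0,0,0,0,0]}'
python3 - <<'E'
from h import *
s=env.get_state(); p=np.array(s["tool_pos"]); print("c2",Rm.T@(p[:2]-M0),p[2],s["force"],s["grip_width"])
E
```

```text
time_s: 27.8
tool_pos: [378.7, -150.6, 107.8]
ee_rot: [[0.003, -0.995, -0.099], [-0.001, -0.099, 0.995], [-1.0, -0.003, -0.001]]
force: [0.7, -0.3, -1.8]
grip_width: 0.228
c2 [-122.93486936   -0.55965531] 107.78215167749711 [ 0.74682625 -0.25467697 -1.7714682 ] 0.22820511633890705
```

```bash
python3 -m jog '{"dp":[[0,-0.3,0],[0,-0.3,0],[0,-0.3,0],[0,-0.3,0],[0,-0.3,0],[0,-0.3,0],[0,0,0]],"spin":[0,0,0,0,0,0,0],"claw":[0,0,0,0,0,0,0]}'
python3 -m jog '{"dp":[[0,-0.15,0],[0,-0.15,0],[0,-0.1,0],[0,-0.1,0],[0,0,0]],"spin":[0,0,0,0,0],"claw":[0,0,0,0,0]}'
python3 - <<'E'
from h import *
s=env.get_state(); p=np.array(s["tool_pos"]); print("c2",Rm.T@(p[:2]-M0),p[2],s["force"],s["grip_width"])
E
```

```text
time_s: 28.38
tool_pos: [451.0, -143.5, 107.7]
ee_rot: [[0.003, -0.995, -0.099], [-0.001, -0.099, 0.995], [-1.0, -0.003, -0.001]]
force: [0.1, -0.4, -0.4]
grip_width: 0.229
time_s: 28.8
tool_pos: [468.0, -141.4, 107.6]
ee_rot: [[0.001, -0.995, -0.098], [-0.0, -0.098, 0.995], [-1.0, -0.001, -0.0]]
force: [0.8, -1.4, 0.2]
grip_width: 0.227
c2 [-33.07011998  -0.47392908] 107.64001348236005 [ 0.82318816 -1.41090149  0.17465362] 0.22739035827370208
```

```bash
python3 -m jog '{"dp":[[0,-0.1,0],[0,-0.1,0],[0,-0.1,0],[0,0,0]],"spin":[0,0,0,0],"claw":[0,0,0,0]}'
python3 - <<'E'
from h import *
s=env.get_state(); p=np.array(s["tool_pos"]); print("c2",Rm.T@(p[:2]-M0),p[2],s["force"],s["grip_width"])
E
```

```text
time_s: 29.13
tool_pos: [470.2, -140.7, 106.9]
ee_rot: [[-0.017, -0.995, -0.097], [-0.003, -0.097, 0.995], [-1.0, 0.017, -0.001]]
force: [-17.1, -4.4, 14.6]
grip_width: 0.23
c2 [-3.08185934e+01 -7.18866919e-03] 106.9472023176374 [-17.10068477  -4.36961848  14.61974106] 0.23044026811506105
```

At the stop, x=-30.8 as predicted. I release, lift, and go behind lever 2.

```bash
python3 -m jog '{"dp":[[0,0.2,0],[0,0,0],[0,0,0],[0,0,0],[0,0,0],[-0.8,0,0],[-0.8,0,0],[-0.8,0,0],[-0.8,0,0],[-0.8,0,0],[-0.8,0,0],[0,0,0]],"spin":[0,0,0,0,0,0,0,0,0,0,0,0],"claw":[23,45,45,45,45,45,45,45,45,45,45,45]}'
python3 - <<'E'
from h import *
go([*mw([165,0],0),300],np.pi/2+A)
t=vision.read_camera("top"); cv2.imwrite("pics/raw_t18.png",t[:,:,::-1]); crop(t,275,150,445,285,4.5,"t18.png"); ref("t18",0)
E
```

```text
time_s: 30.13
tool_pos: [474.8, -141.8, 306.1]
ee_rot: [[0.012, -0.995, -0.098], [-0.003, -0.098, 0.995], [-1.0, -0.011, -0.004]]
force: [1.0, -0.3, -0.8]
grip_width: 0.528
tcp [ 474.8 -141.8  306.1] head 1.669 j6 -0.39 F [ 1.  -0.3 -0.8] grip 45.1 t 30.1
shift tool mm [   8.3 -191.3    2.2] fullscale [ 0.206 -4.781  0.054]
spin units -0.04
ref 0 outer end x -96.1 slope 0.0029 y 0.86
```

View pics/t18.png

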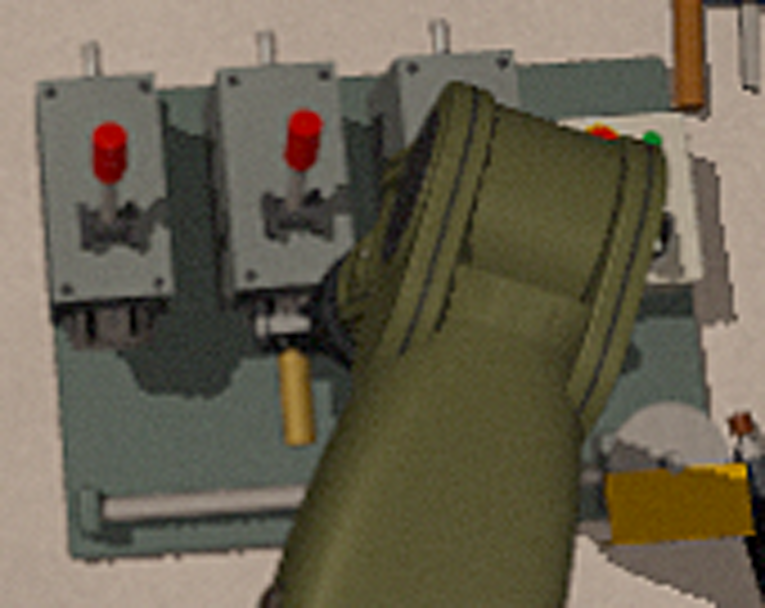

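```bash
python3 -m jog '{"dp":[[0,-0.5,0],[0,-0.9,0],[0,-0.9,0],[0,-0.9,0],[0,-0.9,0],[0,-0.75,0],[0,0,0],[0.9,0,0],[0.95,0,0],[0,0,0]],"spin":[0,0,0,0,0,0,0,0,0,0],"claw":[0,0,0,0,0,0,0,0,0,0]}'
python3 - <<'E'
from h import *
go([*mw([165,0],0),228],np.pi/2+A)
P=plane("top",np.array([[300,443]])/4.5+[275,150]-.4,112)[0]; print("bar2 outer end",Rm.T@(P[:2]-M0))
E
```

```text
time_s: 31.02
tool_pos: [656.0, -120.3, 213.5]
ee_rot: [[-0.023, -0.995, -0.098], [0.004, -0.098, 0.995], [-1.0, 0.022, 0.006]]
force: [-2.4, 1.0, -2.3]
grip_width: 0.001
tcp [ 656.  -120.3  213.5] head 1.669 j6 -0.28 F [-2.4  1.  -2.3] grip 0.1 t 31.0
shift tool mm [-14.7  -8.7  -1.4] fullscale [-0.367 -0.217 -0.035]
spin units -0.04
bar2 outer end [-78.40224792   1.54856817]
```

```bash
python3 -m jog '{"dp":[[-0.35,0,0],[0,0.3,0],[0,0.3,0],[0,0.3,0],[0,0.3,0],[0,0.3,0],[0,0.3,0],[0,0.3,0],[0,0.1,0],[0,0,0]],"spin":[0,0,0,0,0,0,0,0,0,0],"claw":[0,0,0,0,0,0,0,0,0,0]}'
python3 - <<'E'
from h import *
s=env.get_state(); p=np.array(s["tool_pos"]); print("c2",Rm.T@(p[:2]-M0),p[2],s["force"],s["grip_width"])
E
```

```text
time_s: 31.85
tool_pos: [576.7, -130.9, 241.5]
ee_rot: [[0.002, -0.995, -0.097], [-0.001, -0.098, 0.995], [-1.0, -0.002, -0.001]]
force: [1.0, 0.2, 0.7]
grip_width: 0.001
c2 [76.11931773 -1.01732772] 241.47959883119609 [0.99448901 0.17903112 0.65308017] 0.001342020589475437
```

```bash
python3 -m jog '{"dp":[[0.2,0.15,0],[0,0.15,0],[0,0.15,0],[0,0.15,0],[0,0,0]],"spin":[0,0,0,0,0],"claw":[0,0,0,0,0]}'
python3 - <<'E'
from h import *
s=env.get_state(); p=np.array(s["tool_pos"]); print("c2",Rm.T@(p[:2]-M0),p[2],s["force"],s["grip_width"])
E
```

```text
time_s: 32.27
tool_pos: [565.3, -132.7, 236.3]
ee_rot: [[0.027, -0.995, -0.1], [0.001, -0.1, 0.995], [-1.0, -0.027, -0.002]]
force: [22.5, 3.9, 0.7]
grip_width: 0.003
c2 [64.57066027 -1.61552842] 236.25965402905797 [22.45232178  3.86339972  0.70665049] 0.0031165123284258955
```

Same stall point as lever 3 (64.6 mm, 22 N). I back off, lift and look.

```bash
python3 -m jog '{"dp":[[0,-0.8,0],[0,-0.5,0],[-0.9,0,0],[-0.9,0,0],[0,0,0]],"spin":[0,0,0,0,0],"claw":[45,45,45,45,45]}'
python3 - <<'E'
from h import *
go(None)
im=vision.read_camera("scene"); crop(im,100,130,300,280,4,"s19.png")
t=vision.read_camera("top"); crop(t,90,185,250,285,4.8,"t19.png")
cv2.imwrite("pics/raw_t19.png",t[:,:,::-1])
E
```

```text
time_s: 32.68
tool_pos: [606.9, -128.2, 310.1]
ee_rot: [[0.008, -0.995, -0.098], [-0.002, -0.098, 0.995], [-1.0, -0.008, -0.003]]
force: [0.6, -0.2, 2.5]
grip_width: 0.527
tcp [ 606.9 -128.2  310.1] head 1.669 j6 -0.31 F [ 0.6 -0.2  2.5] grip 45.0 t 32.7
```

View pics/s19.png

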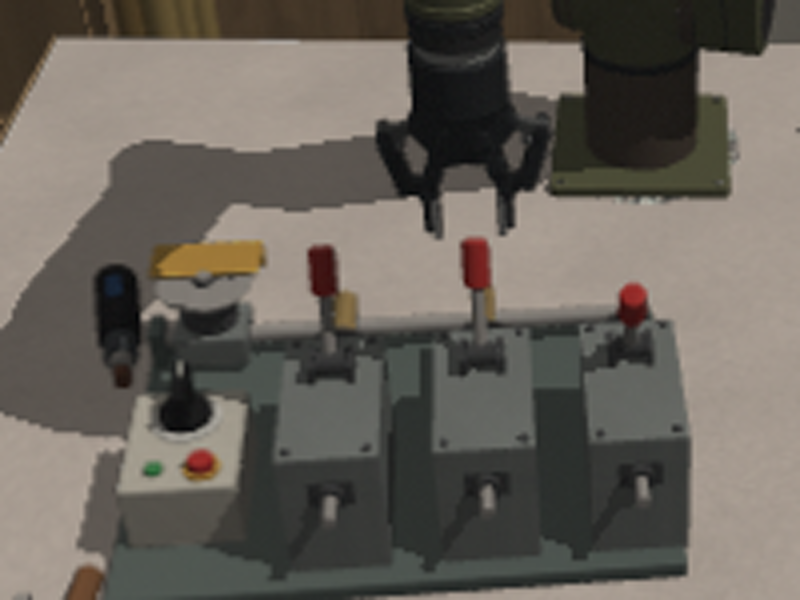

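View pics/t19.png

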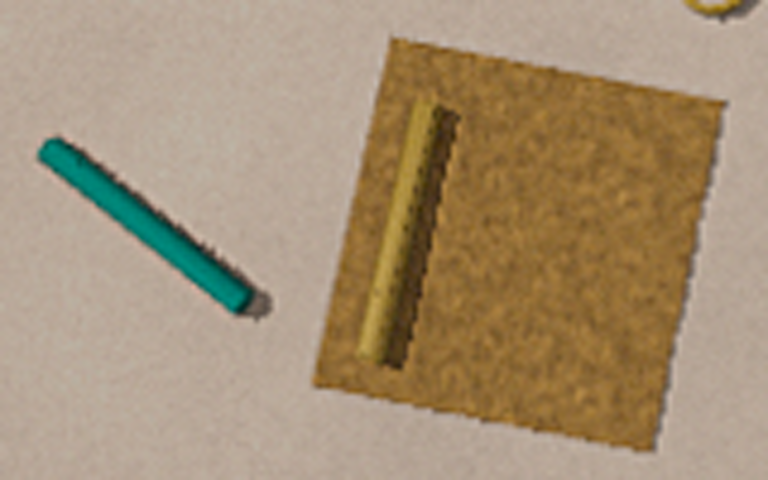

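Levers 2 and 3 are forward. The last bar hasn't moved, at crop (400,235). I go for it.

```bash
python3 -m jog '{"dp":[[0,0.8,0],[0,0.8,0],[0,0.8,0],[0,0.6,0.3],[0,0,0.8],[0,0,0.8],[0,0,0.8],[0,0,0.8],[0,0,0.8],[0,0,0.8],[0,0,0.8],[0,0,0]],"spin":[0,0,0,0,1,1,1,0,0,0,0,0],"claw":[45,45,45,45,45,45,45,45,45,45,45,45]}'
python3 - <<'E'
from h import *
go([418,431,110],1.427)
E
```

```text
time_s: 33.78
tool_pos: [499.7, 99.3, 301.8]
ee_rot: [[-0.003, -0.991, 0.136], [0.002, 0.136, 0.991], [-1.0, 0.003, 0.001]]
force: [1.8, 0.2, 1.1]
grip_width: 0.528
tcp [499.7  99.3 301.8] head 1.434 j6 0.33 F [1.8 0.2 1.1] grip 45.1 t 33.8
shift tool mm [192.6 125.4 317.3] fullscale [4.816 3.135 7.932]
spin units 0.09
```

```bash
python3 -m jog '{"dp":[[0,0.35,0.9],[0,0.35,0.9],[0,0.35,0.9],[0.3,0.35,0.9],[0.4,0.35,0.9],[0.5,0.35,0.9],[0.6,0.35,0.9],[0.6,0.35,0.9],[0.6,0.3,0.7],[0.6,0,0],[0.6,0,0],[0,0,0]],"spin":[0.1,0,0,0,0,0,0,0,0,0,0,0],"claw":[45,45,45,45,45,45,45,45,45,45,45,45]}'
python3 - <<'E'
from h import *
go([418,431,40],1.427)
E
```

```text
time_s: 34.78
tool_pos: [422.4, 414.2, 134.0]
ee_rot: [[-0.009, -0.989, 0.148], [-0.009, 0.148, 0.989], [-1.0, 0.007, -0.011]]
force: [-0.5, -1.5, 0.4]
grip_width: 0.526
tcp [422.4 414.2 134. ] head 1.422 j6 0.92 F [-0.5 -1.5  0.4] grip 44.9 t 34.8
shift tool mm [93.9  6.2 16.9] fullscale [2.347 0.154 0.423]
spin units -0.06
```

```bash
python3 -m jog '{"dp":[[0,0.15,0.4],[0.8,0,0],[0.8,0,0],[0.7,0,0],[0,0,0],[0,0,0]],"spin":[0,0,0,0,0,0],"claw":[45,45,45,45,45,45]}'
python3 - <<'E'
from h import *
go([418,431,7],1.427)
im=vision.read_camera("scene"); crop(im,290,180,410,270,6.5,"s20.png")
E
```

```text
time_s: 35.28
tool_pos: [421.9, 432.5, 47.8]
ee_rot: [[-0.003, -0.989, 0.15], [-0.003, 0.15, 0.989], [-1.0, 0.002, -0.004]]
force: [0.4, -0.2, 1.3]
grip_width: 0.529
tcp [421.9 432.5  47.8] head 1.42 j6 0.95 F [ 0.4 -0.2  1.3] grip 45.2 t 35.3
shift tool mm [40.8  3.5 -1.9] fullscale [ 1.02   0.088 -0.048]
spin units -0.09
```

View pics/s20.png

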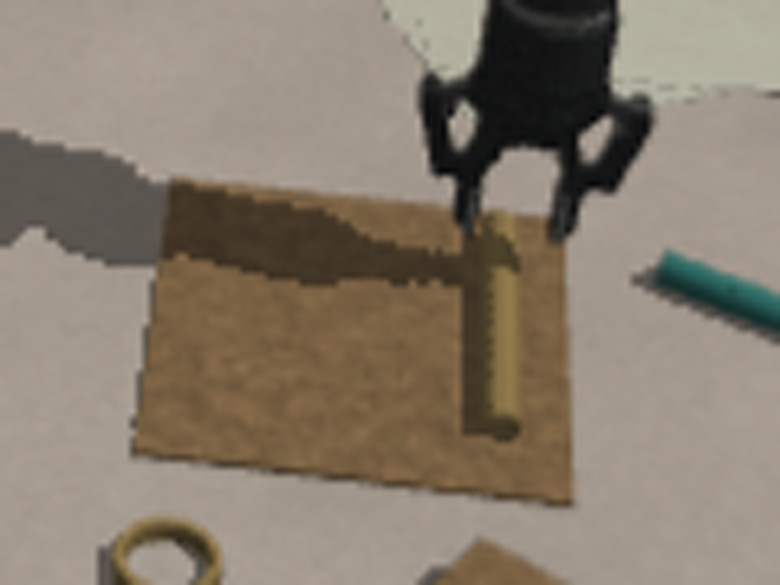

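The fingers' midpoint (514) sits slightly right of the bar (500), so I shift -4 mm while descending.

```bash
python3 -m jog '{"dp":[[0,0.08,-0.1],[0.4,0,0],[0.4,0,0],[0.22,0,0],[0,0,0],[0,0,0],[0,0,0],[0,0,0],[0,0,0],[0,0,0],[0,0,0]],"spin":[0,0,0,0,0,0,0,0,0,0,0],"claw":[45,45,45,45,45,0,0,0,0,0,0]}'
python3 -m jog '{"dp":[[-0.5,0,0],[-0.5,0,0],[-0.8,0,0],[-0.8,0,0],[-0.8,0,0],[-0.4,0,0],[0,0.8,0],[0,0.8,0],[0,0.8,0],[0,0,0]],"spin":[0,0,0,0,0,0,-1,-1,-1,0],"claw":[0,0,0,0,0,0,0,0,0,0]}'
python3 - <<'E'
from h import *
go([*mw([-165,0],130),160],np.pi/2+A)
im=vision.read_camera("scene"); crop(im,250,100,450,250,4,"s21.png")
E
```

```text
time_s: 36.25
tool_pos: [419.9, 431.8, 9.3]
ee_rot: [[0.002, -0.989, 0.149], [0.002, 0.149, 0.989], [-1.0, -0.002, 0.002]]
force: [-0.2, -0.6, 7.0]
grip_width: 0.236
time_s: 37.08
tool_pos: [317.8, 436.2, 159.7]
ee_rot: [[-0.005, -0.995, -0.096], [-0.002, -0.096, 0.995], [-1.0, 0.005, -0.002]]
force: [-0.3, -1.2, -1.0]
grip_width: 0.24
tcp [317.8 436.2 159.7] head 1.667 j6 0.84 F [-0.3 -1.2 -1. ] grip 20.5 t 37.1
shift tool mm [   0.6   38.7 -459.6] fullscale [  0.015   0.967 -11.489]
spin units -0.06
```

View pics/s21.png

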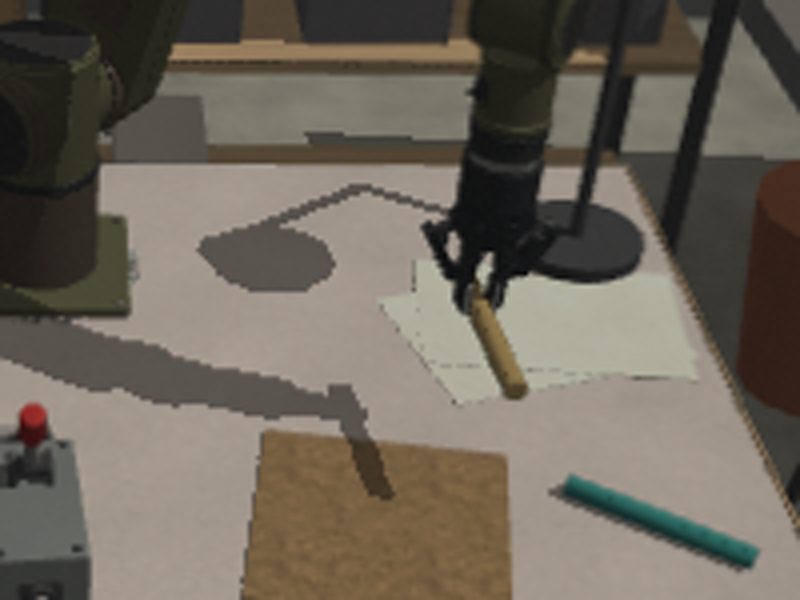

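```bash
python3 -m jog '{"dp":[[0,0.1,-0.9],[0,0.1,-0.9],[0,0.1,-0.9],[0,0.1,-0.9],[0,0.1,-0.9],[0,0.1,-0.9],[0,0.1,-0.9],[0,0.1,-0.9],[0,0.1,-0.9],[0,0.1,-0.9],[0,0,-0.9],[0,0,-0.9]],"spin":[0,0,0,0,0,0,0,0,0,0,0,0],"claw":[0,0,0,0,0,0,0,0,0,0,0,0]}'
python3 - <<'E'
from h import *
go([*mw([-165,0],130),106],np.pi/2+A)
E
```

```text
time_s: 38.13
tool_pos: [323.0, 1.7, 160.2]
ee_rot: [[0.002, -0.996, -0.089], [-0.0, -0.089, 0.996], [-1.0, -0.002, -0.001]]
force: [1.4, -0.8, -0.3]
grip_width: 0.237
tcp [323.    1.7 160.2] head 1.66 j6 -0.08 F [ 1.4 -0.8 -0.3] grip 20.2 t 38.1
shift tool mm [ 54.2   1.9 -26.6] fullscale [ 1.356  0.047 -0.665]
spin units -0.15
```

```bash
python3 -m jog '{"dp":[[0,0.05,-0.55],[0.65,0,0],[0.65,0,0],[0,0,0],[0,0,0]],"spin":[-0.1,0,0,0,0],"claw":[0,0,0,0,0]}'
python3 - <<'E'
from h import *
held(130,"t22"); go([*mw([-165,0],130),106],np.pi/2+A); ref("t22",-130); ref("t22",0)
im=vision.read_camera("scene"); crop(im,150,120,280,220,6,"s22.png")
E
```

```text
time_s: 38.55
tool_pos: [321.5, -18.7, 107.3]
ee_rot: [[-0.003, -0.995, -0.097], [-0.0, -0.097, 0.995], [-1.0, 0.003, 0.0]]
force: [1.5, -0.8, -0.2]
grip_width: 0.229
x -103 y mid 8.5 mean 5.9 n 15
x -88 y mid 5.6 mean 5.6 n 35
x -73 y mid 6.2 mean 5.6 n 32
x -58 y mid 5.3 mean 6.2 n 33
x -43 y mid 5.2 mean 4.9 n 34
x -28 y mid 4.3 mean 4.2 n 26
tip x -22.5 slope -0.0153 y at tip 4.73
tcp [322.7 -18.5 108.1] head 1.668 j6 -0.15 F [ 0.4 -0.1 -0.2] grip 20.3 t 38.6
shift tool mm [ 2.1 -0.2 -6.5] fullscale [ 0.054 -0.005 -0.162]
spin units -0.05
ref -130 outer end x -79.2 slope -0.0148 y -0.11
ref 0 outer end x -78.8 slope -0.0248 y 0.01
```

View pics/s22.png

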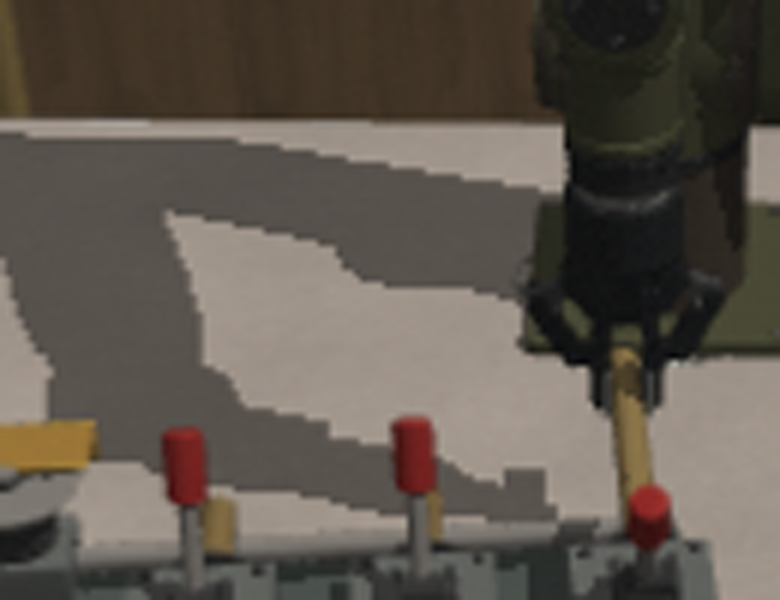

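View pics/t22.png

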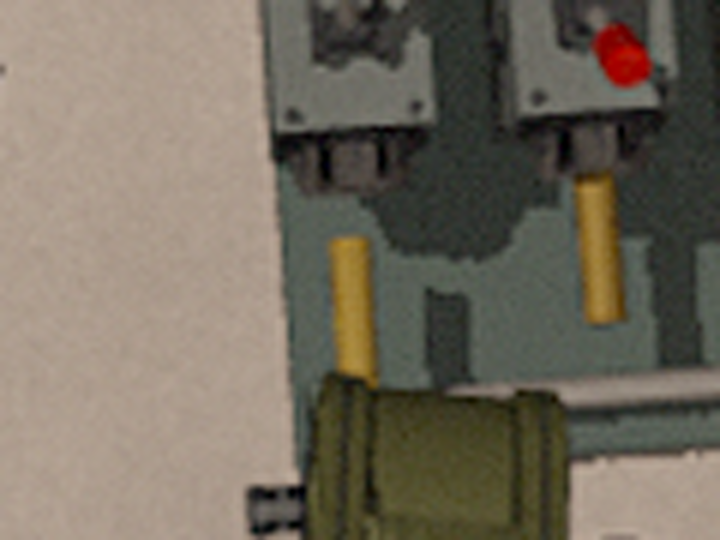

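```bash
python3 -m jog '{"dp":[[0.04,0,-0.12],[0,0,0],[0,0,0]],"spin":[0,0,0],"claw":[0,0,0]}'
python3 - <<'E'
from h import *
held(130,"t23"); go([*mw([-165,0],130),106],np.pi/2+A)
E
```

```text
time_s: 38.9
tool_pos: [323.8, -23.1, 106.8]
ee_rot: [[0.002, -0.995, -0.098], [-0.0, -0.098, 0.995], [-1.0, -0.002, -0.0]]
force: [-0.4, -0.0, -0.6]
grip_width: 0.24
x -103 y mid 2.0 mean 0.1 n 11
x -88 y mid 2.4 mean 2.4 n 35
x -73 y mid 1.1 mean 0.5 n 32
x -58 y mid 1.4 mean 1.3 n 33
x -43 y mid 0.6 mean 0.7 n 35
x -28 y mid 0.8 mean 0.8 n 28
tip x -22.3 slope -0.0364 y at tip -0.43
tcp [323.6 -23.1 106.7] head 1.669 j6 -0.17 F [-0.6  0.7 -1.4] grip 19.9 t 39.0
shift tool mm [ 0.7  0.3 -1.9] fullscale [ 0.016  0.006 -0.048]
spin units -0.04
```

```bash
python3 -m jog '{"dp":[[0,-0.2,-0.02],[0,-0.2,0],[0,-0.2,0],[0,-0.2,0],[0,-0.2,0],[0,0,0]],"spin":[0,0,0,0,0,0],"claw":[0,0,0,0,0,0]}'
python3 - <<'E'
from h import *
s=env.get_state(); p=np.array(s["tool_pos"]); print("c1",Rm.T@(p[:2]-M0)-[0,130],p[2],s["force"],s["grip_width"])
E
```

```text
time_s: 39.45
tool_pos: [365.7, -19.8, 106.3]
ee_rot: [[0.002, -0.995, -0.098], [-0.0, -0.098, 0.995], [-1.0, -0.002, -0.0]]
force: [0.1, -0.5, -0.9]
grip_width: 0.236
c1 [-122.54618669    0.86419338] 106.26759177673276 [ 0.10684678 -0.51014729 -0.92198514] 0.2361857413953448
```

```bash
python3 -m jog '{"dp":[[0,-0.3,0],[0,-0.3,0],[0,-0.3,0],[0,-0.3,0],[0,-0.3,0],[0,-0.3,0],[0,0,0]],"spin":[0,0,0,0,0,0,0],"claw":[0,0,0,0,0,0,0]}'
python3 -m jog '{"dp":[[0,-0.15,0],[0,-0.15,0],[0,-0.1,0],[0,-0.1,0],[0,-0.1,0],[0,-0.1,0],[0,0,0]],"spin":[0,0,0,0,0,0,0],"claw":[0,0,0,0,0,0,0]}'
python3 - <<'E'
from h import *
s=env.get_state(); p=np.array(s["tool_pos"]); print("c1",Rm.T@(p[:2]-M0)-[0,130],p[2],s["force"],s["grip_width"])
E
```

```text
time_s: 40.03
tool_pos: [438.5, -12.7, 106.3]
ee_rot: [[0.004, -0.995, -0.098], [0.0, -0.098, 0.995], [-1.0, -0.004, -0.0]]
force: [1.7, 0.4, -0.8]
grip_width: 0.241
time_s: 40.62
tool_pos: [457.1, -10.5, 104.5]
ee_rot: [[-0.011, -0.995, -0.098], [-0.001, -0.098, 0.995], [-1.0, 0.011, 0.0]]
force: [-8.8, -0.6, 2.1]
grip_width: 0.234
c1 [-30.70853181   0.89876033] 104.53743278093839 [-8.75267333 -0.59819465  2.09688838] 0.23440982249413753
```

```bash
python3 -m jog '{"dp":[[0,-0.1,0],[0,-0.1,0],[0,0,0]],"spin":[0,0,0],"claw":[0,0,0]}'
python3 -m jog '{"dp":[[0,0.2,0],[0,0,0],[0,0,0],[0,0,0],[0,0,0],[-0.8,0,0],[-0.8,0,0],[-0.8,0,0],[-0.8,0,0],[-0.8,0,0],[-0.8,0,0],[0,0,0]],"spin":[0,0,0,0,0,0,0,0,0,0,0,0],"claw":[23,45,45,45,45,45,45,45,45,45,45,45]}'
python3 - <<'E'
from h import *
go([*mw([165,0],130),300],np.pi/2+A)
t=vision.read_camera("top"); cv2.imwrite("pics/raw_t24.png",t[:,:,::-1]); crop(t,275,150,445,285,4.5,"t24.png")
E
```

```text
time_s: 40.87
tool_pos: [458.2, -10.5, 102.8]
ee_rot: [[-0.023, -0.995, -0.097], [-0.003, -0.097, 0.995], [-1.0, 0.023, -0.001]]
force: [-18.9, -3.8, 3.5]
grip_width: 0.233
time_s: 41.87
tool_pos: [466.4, -10.1, 304.8]
ee_rot: [[0.013, -0.995, -0.098], [-0.0, -0.098, 0.995], [-1.0, -0.013, -0.001]]
force: [1.3, -0.0, -0.2]
grip_width: 0.53
tcp [466.4 -10.1 304.8] head 1.669 j6 -0.12 F [ 1.3 -0.  -0.2] grip 45.3 t 41.9
shift tool mm [   7.1 -186.4    0.3] fullscale [ 0.178 -4.659  0.007]
spin units -0.04
```

View pics/t24.png

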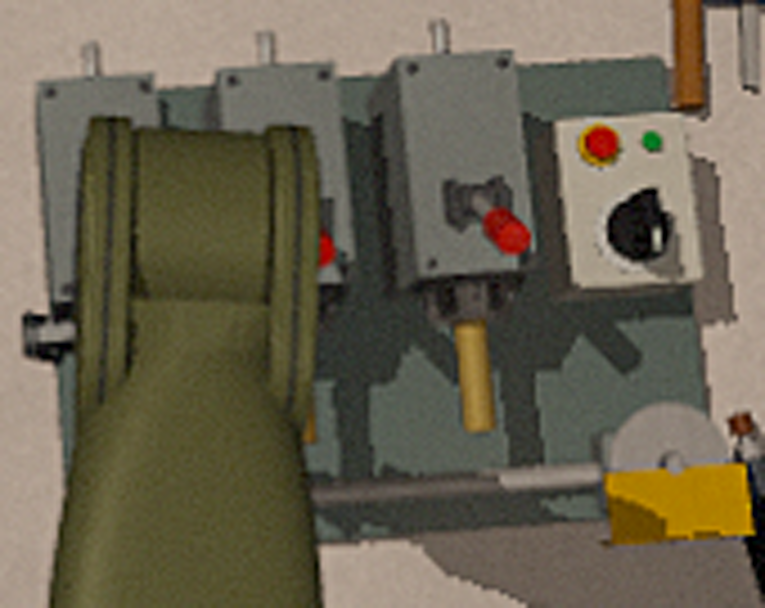

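```bash
python3 -m jog '{"dp":[[0,-0.5,0],[0,-0.9,0],[0,-0.9,0],[0,-0.9,0],[0,-0.9,0],[0,-0.65,0],[0,0,0],[0.9,0,0],[0.7,0,0],[0,0,0]],"spin":[0,0,0,0,0,0,0,0,0,0],"claw":[0,0,0,0,0,0,0,0,0,0]}'
python3 - <<'E'
from h import *
go([*mw([165,0],130),230],np.pi/2+A)
t=vision.read_camera("top"); cv2.imwrite("pics/raw_t25.png",t[:,:,::-1]); crop(t,275,150,445,285,4.5,"t25.png")
im=vision.read_camera("scene"); crop(im,100,130,300,280,4,"s25.png")
E
```

```text
time_s: 42.75
tool_pos: [646.7, 8.5, 226.1]
ee_rot: [[-0.014, -0.995, -0.098], [-0.0, -0.098, 0.995], [-1.0, 0.014, 0.001]]
force: [-1.9, -1.3, -0.9]
grip_width: -0.005
tcp [646.7   8.5 226.1] head 1.669 j6 -0.09 F [-1.9 -1.3 -0.9] grip -0.4 t 42.8
shift tool mm [-4.  -5.  -0.6] fullscale [-0.1   -0.126 -0.014]
spin units -0.04
```

View pics/t25.png

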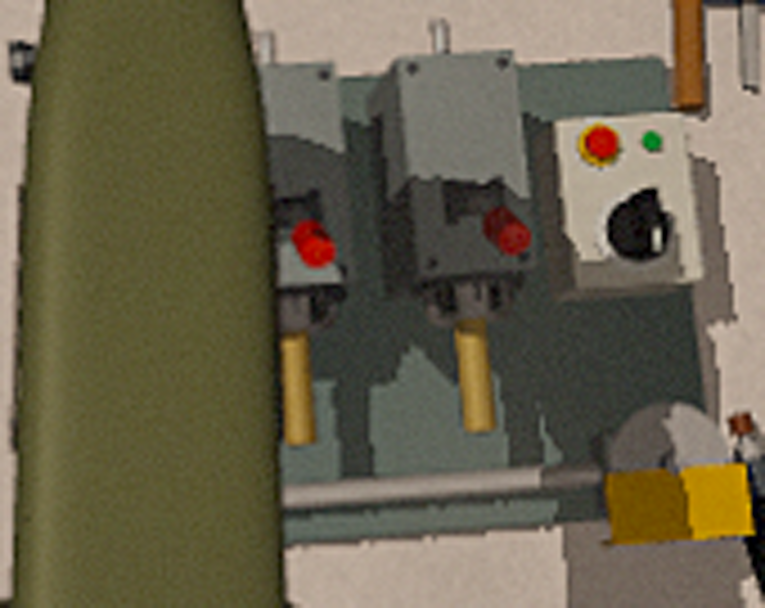

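View pics/s25.png

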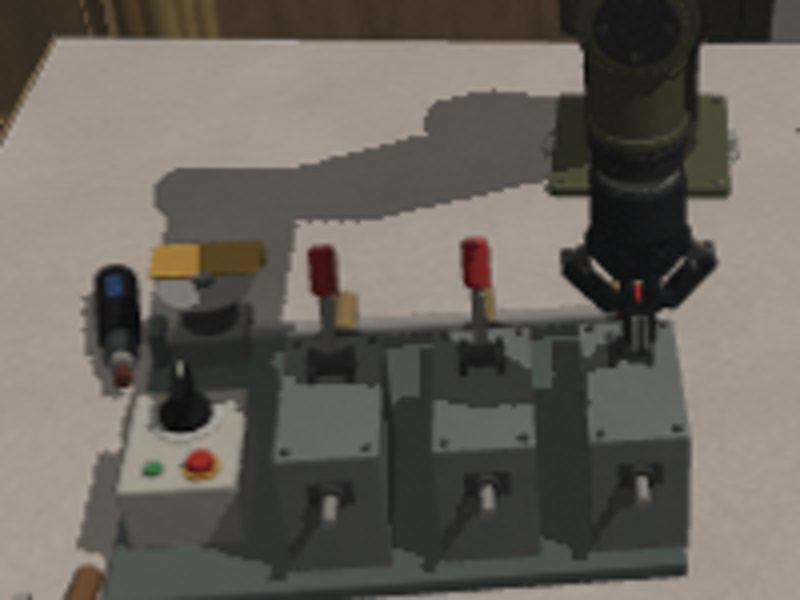

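The tool is behind lever 1 (crop (640,330)); collet 1 is hidden by the arm. I pull the lever forward and will verify after retreating.

```bash
python3 -m jog '{"dp":[[-0.1,0.3,0],[0,0.3,0],[0,0.3,0],[0,0.3,0],[0,0.3,0],[0,0.3,0],[0,0.3,0],[0,0.1,0],[0,0,0]],"spin":[0,0,0,0,0,0,0,0,0],"claw":[0,0,0,0,0,0,0,0,0]}'
python3 -m jog '{"dp":[[0,0.15,0],[0,0.15,0],[0,0.15,0],[0,0,0]],"spin":[0,0,0,0],"claw":[0,0,0,0]}'
python3 - <<'E'
from h import *
s=env.get_state(); p=np.array(s["tool_pos"]); print("c1",Rm.T@(p[:2]-M0)-[0,130],p[2],s["force"],s["grip_width"])
E
```

```text
time_s: 43.6
tool_pos: [564.9, -0.3, 241.1]
ee_rot: [[0.005, -0.995, -0.098], [-0.0, -0.098, 0.995], [-1.0, -0.005, -0.001]]
force: [0.0, -0.5, 0.7]
grip_width: -0.0
time_s: 43.93
tool_pos: [551.2, -1.3, 240.1]
ee_rot: [[0.012, -0.995, -0.098], [0.002, -0.098, 0.995], [-1.0, -0.012, 0.0]]
force: [11.4, 2.2, 1.6]
grip_width: 0.001
c1 [63.83911554  0.51260838] 240.0768186259839 [11.44818548  2.17020529  1.61988433] 0.0008411954094581466
```

```bash
python3 -m jog '{"dp":[[0,0.12,0],[0,0.12,0],[0,0,0]],"spin":[0,0,0],"claw":[0,0,0]}'
python3 -m jog '{"dp":[[0,-0.8,0],[0,-0.5,0],[-0.9,0,0],[-0.9,0,0],[0,0,-0.8],[0,0,-0.8],[0,0,-0.8],[0,0,-0.8],[0,0,-0.8],[0,0,-0.8],[0,0,-0.8],[0,0,0]],"spin":[0,0,0,0,0,0,0,0,0,0,0,0],"claw":[45,45,45,45,45,45,45,45,45,45,45,45]}'
python3 - <<'E'
from h import *
go(None)
t=vision.read_camera("top"); cv2.imwrite("pics/raw_t26.png",t[:,:,::-1]); crop(t,275,150,445,285,4.5,"t26.png")
im=vision.read_camera("scene"); crop(im,100,130,300,280,4,"s26.png")
for c in(130,0,-130): ref("t26",c)
E
```

```text
time_s: 44.18
tool_pos: [549.6, -1.3, 242.4]
ee_rot: [[0.028, -0.995, -0.099], [0.004, -0.099, 0.995], [-1.0, -0.028, 0.001]]
force: [25.0, 4.8, -0.7]
grip_width: 0.001
time_s: 45.18
tool_pos: [609.0, -226.0, 308.1]
ee_rot: [[-0.004, -0.996, -0.092], [-0.002, -0.092, 0.996], [-1.0, 0.004, -0.001]]
force: [0.4, -0.5, 0.6]
grip_width: 0.53
tcp [ 609.  -226.   308.1] head 1.663 j6 -0.45 F [ 0.4 -0.5  0.6] grip 45.3 t 45.2
ref 130 outer end x -78.6 slope -0.0095 y 0.26
ref 0 outer end x -78.8 slope -0.0116 y 0.02
ref -130 outer end x -98.0 slope -0.0049 y 0.03
```

View pics/t26.png

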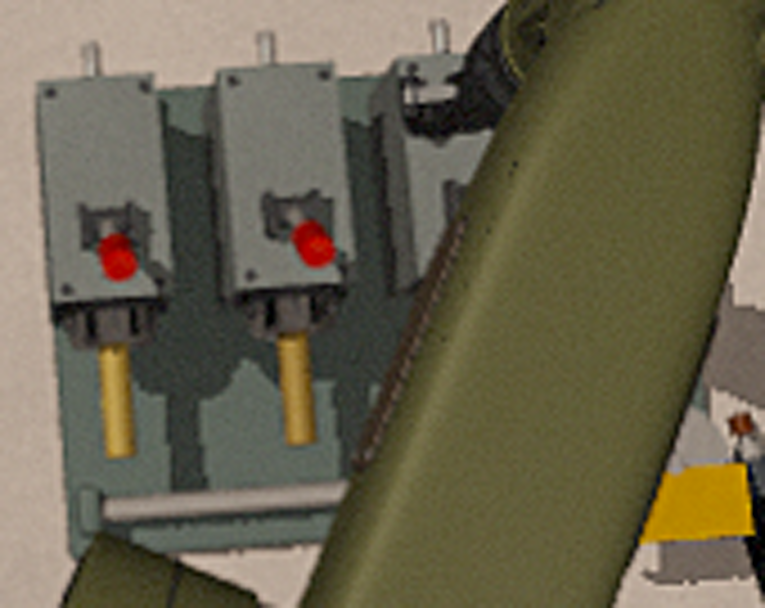

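View pics/s26.png

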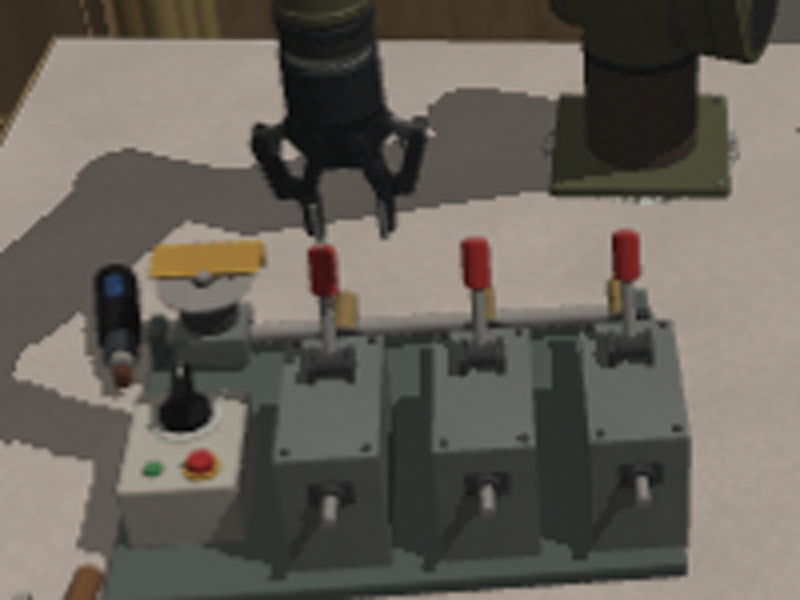

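All three blanks are in, outer ends at -78.6 to -79.2 mm (nominal -80), y≈0, and all levers are forward. Now I locate the knob.

Run:
```python
from h import *
t=cv2.imread("pics/raw_t25.png")[:,:,::-1].copy(); s=cv2.imread("pics/raw_scene0.png")[:,:,::-1].copy()
B=lambda im:np.clip(im.astype(float)*2.5,0,255).astype(np.uint8)
a=cv2.resize(B(t)[170:220,390:440],(400,400),interpolation=cv2.INTER_CUBIC); b=cv2.resize(B(s)[205:255,122:172],(400,400),interpolation=cv2.INTER_CUBIC)
cv2.imwrite("pics/k.png",np.hstack([a,b])[:,:,::-1])
```

```text
(no output)
```

View pics/k.png

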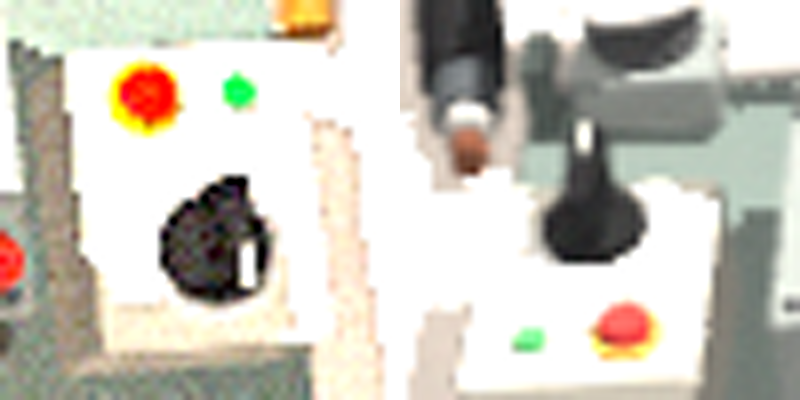

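Run:
```python
from h import *
f=lambda p,o:np.array([p])/8+o-.4
T=f([215,248],[390,170]); S=f([195,222],[122,205])
for z in(98,104): print(z,"top",plane("top",T,z)[0].round(1),"scene",plane("scene",S,z)[0].round(1))
print(tri(S,T).round(1))
P=plane("top",np.vstack([f([237,180],[390,170]),f([247,292],[390,170])]),137); d=P[0]-P[1]; print("bar",P.round(1).tolist(),np.linalg.norm(d).round(1),np.arctan2(d[1],d[0]).round(3),P.mean(0))
c=tri(S,T)[0,:2]; print("machine frame",Rm.T@(c-M0), Rm.T@(P.mean(0)[:2]-M0))
```

```text
98 top [ 587.4 -396.9   98. ] scene [ 582.3 -396.2   98. ]
104 top [ 586.3 -395.   104. ] scene [ 589.1 -393.8  104. ]
[[ 586.6 -395.2  102.     1. ]]
bar [[608.6, -394.2, 137.0], [562.6, -397.2, 137.0]] 46.1 0.066 [ 585.6367837  -395.68932464  137.        ]
machine frame [  59.18848642 -264.921968  ] [  58.14955866 -265.34703849]
```

Knob axis is at (586,-395) from both views; bar length 46 against 50, heading ≈0.07–0.10. I move above it.

```bash
python3 - <<'E'
from h import *
go([586,-395.3,180],np.pi/2+A)
E
python3 -m jog '{"dp":[[0,0,-0.8],[0,0.1,-0.8],[0,0.1,-0.8],[0,0.1,-0.8],[0,0,-0.8],[0,0,0],[0,0,0]],"spin":[-0.1,0,0,0,0,0,0],"claw":[45,45,45,45,45,45,45]}'
python3 - <<'E'
from h import *
go([586,-395.3,150],np.pi/2+A)
E
```

```text
tcp [ 609.  -221.6  308.6] head 1.667 j6 -0.44 F [0.6 0.8 0.5] grip 45.3 t 45.3
shift tool mm [ 128.4   39.1 -171. ] fullscale [ 3.211  0.977 -4.274]
spin units -0.07
time_s: 45.87
tool_pos: [614.6, -381.0, 308.4]
ee_rot: [[-0.002, -0.994, -0.105], [0.002, -0.105, 0.994], [-1.0, 0.002, 0.002]]
force: [-0.2, 0.4, -0.0]
grip_width: 0.529
tcp [ 614.6 -381.   308.4] head 1.676 j6 -0.66 F [-0.2  0.4 -0. ] grip 45.2 t 45.9
shift tool mm [158.5  29.6 -11.6] fullscale [ 3.962  0.739 -0.289]
spin units 0.05
```

```bash
python3 -m jog '{"dp":[[0,0.4,-0.15],[0,0.34,-0.1],[0.7,0,0],[0.7,0,0],[0.7,0,0],[0.7,0,0],[0.6,0,0],[0,0,0],[0,0,0]],"spin":[0,0,0,0,0,0,0,0,0],"claw":[45,45,45,45,45,45,45,45,45]}'
python3 - <<'E'
from h import *
go([586,-395.3,113],np.pi/2+A)
im=vision.read_camera("scene"); crop(im,100,150,220,240,6.5,"s27.png")
E
```

```text
time_s: 46.62
tool_pos: [585.7, -391.3, 173.3]
ee_rot: [[-0.003, -0.994, -0.108], [0.003, -0.108, 0.994], [-1.0, 0.003, 0.003]]
force: [-0.1, -0.3, 0.2]
grip_width: 0.533
tcp [ 585.7 -391.3  173.3] head 1.679 j6 -0.7 F [-0.1 -0.3  0.2] grip 45.5 t 46.6
shift tool mm [60.2 -0.1 -4.2] fullscale [ 1.506e+00 -1.000e-03 -1.060e-01]
spin units 0.09
```

View pics/s27.png

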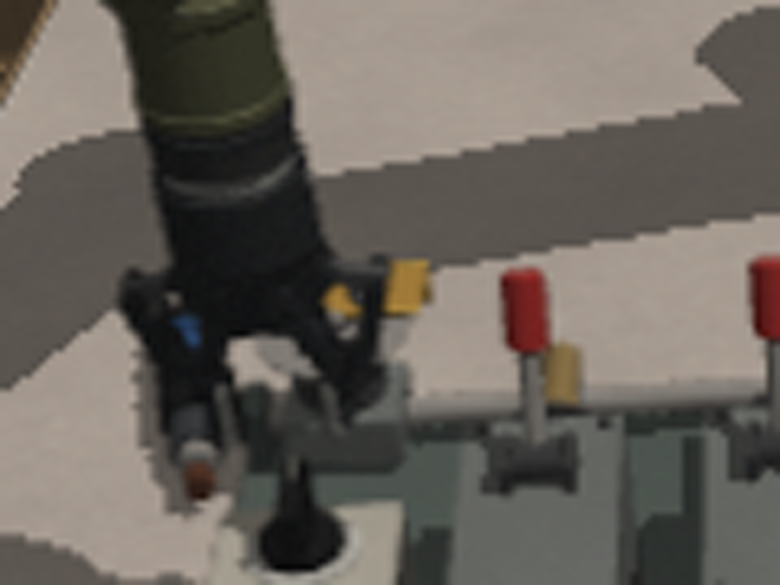

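The fingers straddle the knob bar at (295,465). I descend and grip.

```bash
python3 -m jog '{"dp":[[0.5,0,-0.06],[0.5,0,0],[0.48,0,0],[0,0,0],[0,0,0],[0,0,0],[0,0,0],[0,0,0],[0,0,0],[0,0,0]],"spin":[0,0,0,0,0,0,0,0,0,0],"claw":[45,45,45,45,0,0,0,0,0,0]}'
python3 - <<'E'
from h import *
go([586,-395.3,113],np.pi/2+A)
E
```

```text
time_s: 47.5
tool_pos: [588.3, -396.4, 118.0]
ee_rot: [[0.004, -0.994, -0.106], [-0.001, -0.106, 0.994], [-1.0, -0.004, -0.001]]
force: [0.0, 4.7, 6.7]
grip_width: 0.15
tcp [ 588.3 -396.4  118. ] head 1.677 j6 -0.7 F [0.  4.7 6.7] grip 12.8 t 47.5
shift tool mm [5.  2.1 1.3] fullscale [0.124 0.054 0.033]
spin units 0.06
```

The bar is gripped (12.8 mm). I twist clockwise.

```bash
python3 -m jog '{"dp":[[0,0,0],[0,0,0],[0,0,0],[0,0,0],[0,0,0],[0,0,0],[0,0,0],[0,0,0],[0,0,0],[0,0,0],[0,0,0],[0,0,0]],"spin":[1,1,1,1,1,1,1,1,1,1,1,1],"claw":[0,0,0,0,0,0,0,0,0,0,0,0]}'
python3 -m jog '{"dp":[[0,0,0],[0,0,0],[0,0,0]],"spin":[0.6,0.5,0],"claw":[0,0,0]}'
python3 - <<'E'
from h import *
go(None,np.pi/2+A); print(env.get_state()["ft_torque"])
E
```

```text
time_s: 48.5
tool_pos: [587.2, -398.7, 118.0]
ee_rot: [[0.002, -0.654, 0.757], [-0.005, 0.757, 0.654], [-1.0, -0.005, -0.002]]
force: [-2.8, -1.5, 4.9]
grip_width: 0.149
time_s: 48.75
tool_pos: [587.1, -398.9, 118.0]
ee_rot: [[0.002, -0.587, 0.81], [-0.005, 0.81, 0.587], [-1.0, -0.005, -0.002]]
force: [-2.8, -1.8, 5.8]
grip_width: 0.151
tcp [ 587.1 -398.9  118. ] head 0.627 j6 0.35 F [-2.8 -1.8  5.8] grip 12.9 t 48.8
spin units -13.06
[-0.42526218  0.68283653  0.09299736]
```

```bash
python3 -m jog '{"dp":[[0,0,0],[0,0,0],[0,0,0],[0,0,0],[0,0,0]],"spin":[0.6,0.6,0,0,0],"claw":[0,0,0,0,0]}'
python3 - <<'E'
from h import *
go(None,np.pi/2+A); print(env.get_state()["ft_torque"])
im=vision.read_camera("scene"); crop(im,100,150,220,240,6.5,"s28.png")
E
```

```text
time_s: 49.17
tool_pos: [587.6, -399.4, 118.1]
ee_rot: [[0.003, -0.51, 0.86], [-0.007, 0.86, 0.51], [-1.0, -0.007, -0.001]]
force: [-2.8, -4.3, 6.0]
grip_width: 0.151
tcp [ 587.6 -399.4  118.1] head 0.535 j6 0.44 F [-2.8 -4.3  6. ] grip 12.9 t 49.2
spin units -14.21
[-0.74250869  0.49306902  1.10161222]
```

View pics/s28.png

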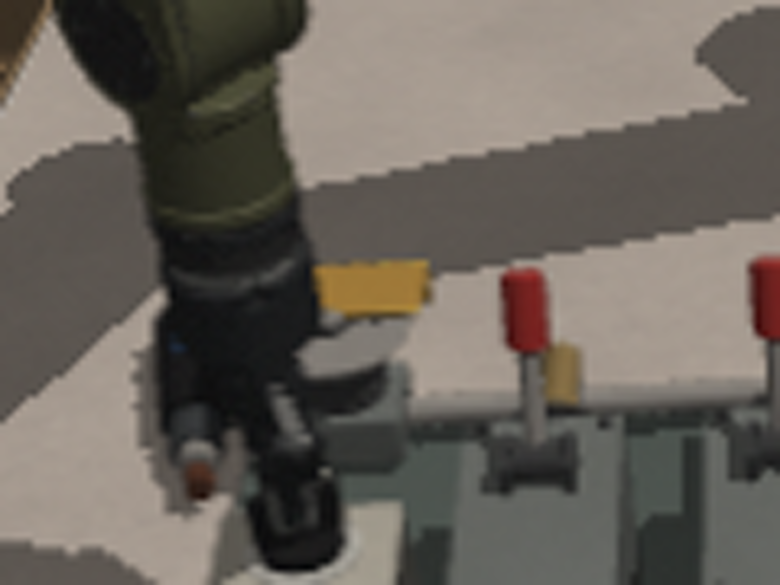

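The torque jumped to 1.1 N m, so it's at the stop. I turn back to rest, release and lift.

```bash
python3 -m jog '{"dp":[[0,0,0],[0,0,0],[0,0,0],[0,0,0],[0,0,0],[0,0,0],[0,0,0],[0,0,0],[0,0,0],[0,0,0],[0,0,0],[0,0,0]],"spin":[-1,-1,-1,-1,-1,-1,-1,-1,-1,-1,-1,-1],"claw":[0,0,0,0,0,0,0,0,0,0,0,0]}'
python3 -m jog '{"dp":[[0,0,0],[0,0,0],[0,0,0],[0,0,0],[0,0,0],[0,0,0],[0,0,0]],"spin":[-1,-1,0,0,0,0,0],"claw":[0,0,0,50,50,50,50]}'
python3 -m jog '{"dp":[[-0.6,0,0],[-0.8,0,0],[-0.8,0,0],[-0.8,0,0],[-0.8,0,0],[0,0,0],[0,1,0],[0,1,0],[0,1,0],[0,0,0]],"spin":[0,0,0,0,0,0,0,0,0,0],"claw":[50,50,50,50,50,50,50,50,50,50]}'
python3 - <<'E'
from h import *
go(None)
t=vision.read_camera("top"); cv2.imwrite("pics/raw_t29.png",t[:,:,::-1]); cv2.imwrite("pics/t29.png",cv2.resize(t[:,:,::-1],(800,600),interpolation=cv2.INTER_CUBIC))
im=vision.read_camera("scene"); crop(im,90,130,300,280,3.8,"s29.png")
for c in(130,0,-130): ref("t29",c)
E
```

```text
time_s: 50.22
tool_pos: [588.4, -396.8, 118.0]
ee_rot: [[0.005, -0.997, 0.073], [-0.001, 0.073, 0.997], [-1.0, -0.005, -0.001]]
force: [-0.2, 2.2, 6.5]
grip_width: 0.148
time_s: 50.8
tool_pos: [586.8, -396.8, 114.9]
ee_rot: [[0.0, -0.997, -0.082], [-0.0, -0.082, 0.997], [-1.0, -0.0, -0.0]]
force: [-1.0, 0.2, 0.5]
grip_width: 0.586
time_s: 51.63
tool_pos: [459.0, -405.2, 265.9]
ee_rot: [[-0.008, -0.997, -0.078], [0.003, -0.078, 0.997], [-1.0, 0.008, 0.004]]
force: [-0.2, 1.1, -1.3]
grip_width: 0.586
tcp [ 459.  -405.2  265.9] head 1.648 j6 -0.8 F [-0.2  1.1 -1.3] grip 50.0 t 51.6
ref 130 outer end x -78.6 slope -0.0087 y 0.17
ref 0 outer end x -78.8 slope -0.0168 y 0.09
ref -130 outer end x -79.2 slope -0.0181 y -0.28
```

View pics/t29.png

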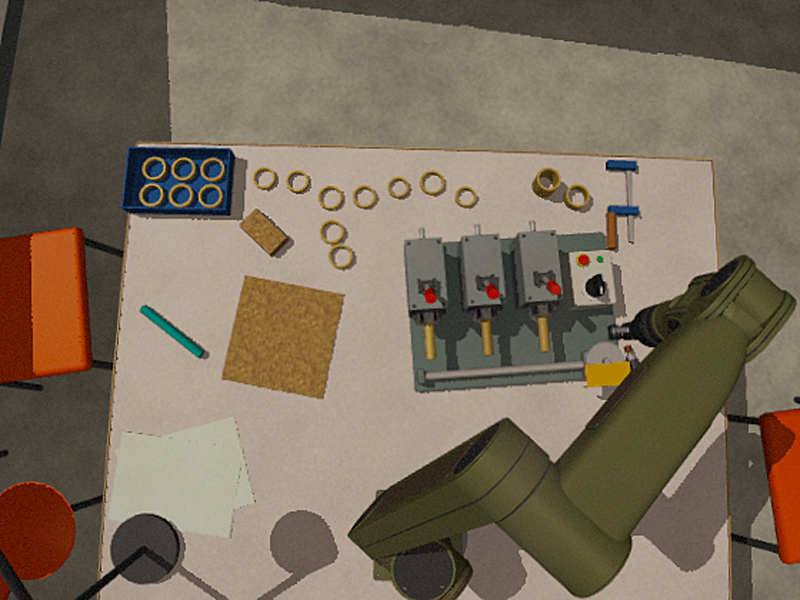

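View pics/s29.png

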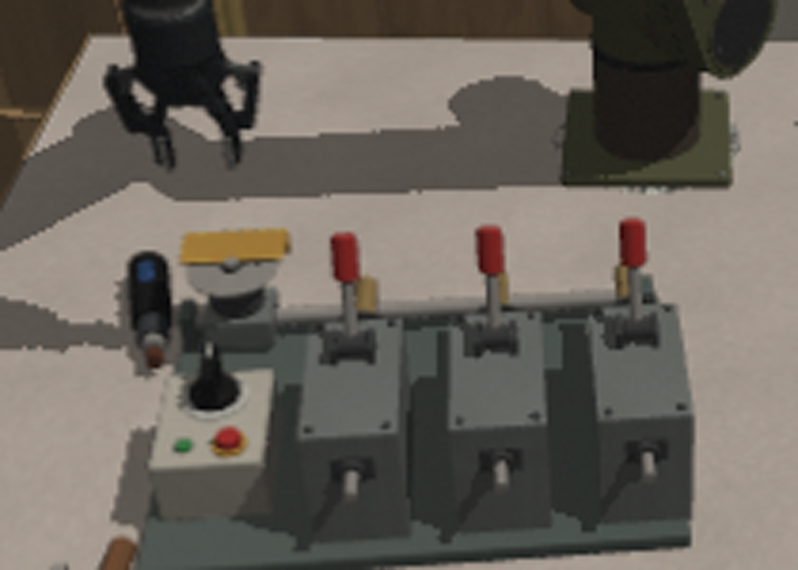

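The switch bar is back along the feed, the tool is clear, and the bystanders haven't moved. Last check: lever angles from the two views.

Run:
```python
from h import *
def red(im,b):
    h=cv2.cvtColor(im,cv2.COLOR_RGB2HSV); m=(((h[...,0]<8)|(h[...,0]>172))&(h[...,1]>150)&(h[...,2]>60)).astype(np.uint8)
    z=np.zeros_like(m); z[b[1]:b[3],b[0]:b[2]]=m[b[1]:b[3],b[0]:b[2]]
    n,l,st,c=cv2.connectedComponentsWithStats(z); return [c[i] for i in range(1,n) if st[i][4]>20]
t=vision.read_camera("top"); s=vision.read_camera("scene")
T=sorted(red(t,(275,185,400,230)),key=lambda c:c[0]); S=sorted(red(s,(170,175,285,222)),key=lambda c:-c[0])
print(np.round(T,1).tolist(),np.round(S,1).tolist())
for q,cy in zip(tri(S,T),(130,0,-130)):
    l=Rm.T@(q[:2]-M0)-[0,cy]; print(q.round(1),l.round(1),"joint",0.45-np.arctan2(l[0]-80,q[2]-162))
```

```text
[[300.6, 206.7], [344.4, 203.7], [387.3, 200.8]] [[256.0, 193.6], [218.5, 195.6], [180.2, 197.5]]
[ 5.340e+02 -4.400e+00  2.372e+02  2.000e-01] [46.4 -0.8] joint 0.8703127907709183
[ 546.6 -133.9  236.8    1.2] [45.8 -1. ] joint 0.8787636522468056
[ 558.9 -263.2  236.9    0.8] [44.9 -0.9] joint 0.8876455187247232
```

```bash
python3 -c "
from cell import job
print(job.job_done())"
```

```text
the job is handed in; nothing more can be done
None
```

The saw is loaded with all three bamboo blanks, the start switch has been cycled, and the job is handed in at about 52 s of the 210 s allowed. I opened all three levers to their stops and fed each blank until it stalled on its depth stop. I closed each lever to its stop, then twisted the switch to its stop, turned it back to rest and let go.

- **Blanks:** seen from the top camera, their outer ends stand 78.6–79.2 mm out of the mouths (nominal 80 mm), within 0.3 mm of the collet axes. They read about 0.01–0.02 rad off straight, against the 0.06 limit.
- **Levers:** triangulated from the two cameras, they read about 0.87, 0.88 and 0.89 rad, above the required 0.8.
- **Switch:** twisting torque jumped to 1.1 N m at the stop. Afterwards its bar looked back in line with the feed, by eye only.
- **Bench:** the gripper is clear of everything, and the other bench objects, including the turquoise look-alike, look unmoved.

No check failed. The arm's settled position wandered by a few millimetres, so I re-measured each bar in the pictures and corrected it before feeding.

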